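# Tighten the slotted screw of a camera's mounting plate

### The arm

A 6-joint arm with a two-finger parallel gripper is mounted at the origin on the work surface. World frame = base frame: x ahead of the robot, y to its left, z up, the work surface at z = 0. Lengths are in mm, angles in rad, forces in N, time in s.
With the tool pointing down it reaches from about 225 to 725 mm from the base axis. Payload 3.1 kg.
Tool frame: the origin (TCP) lies midway between the tips of the shut fingers; the grasp point (between the pads) lies 19 mm behind it; x points along the fingers, z is the direction in which the jaws open and shut, and the axes are right-handed (so a half turn about x gives the same grasp; the last joint's range is limited). The gripper opens to 85 mm and grips with 20 to 120 N. Pads are 22 mm wide; open, the fingers measure 114 mm over their backs; the gripper's body (76 mm by 85 mm) begins 54 mm behind the grasp point. The pads swing forward as they close: fully open they stand 13 mm farther back than shut.
Start: joints at [1.131, 0.048, 0.099, 1.622, 0, 1.443], TCP at [161.062, 499.676, 210.212] pointing down, gripper open.
Joint ranges: [-2.91, 2.91], [-0.99, 1.94], [-1.21, 1.42], [-2.12, 2.29], [-1.49, 1.47], [-3.14, 3.14]. Speed limits (rad/s): [2.79, 2.79, 3.14, 3.14, 3.14, 3.14].

### API

Orientations are given as a rotation vector (axis times angle).
In Python, from plant import get_state, capture, get_calibration, bot gives the robot as it stands.
- The arm moves only by the tool send_rows, never from a script. Its argument "targets" is a list of rows, each an object of numbers: "gripper": the finger opening in mm, from 0 to 85.4; "tx", "ty", "tz": the shift along the world's x, y, z in mm; "rx", "ry", "rz": the turn, a rotation vector about the world's x, y, z in rad. A call has exactly 10 rows; each row shifts and turns the pose as measured when the row begins; what a row does not reach is not made up. A row lasts 1/8 s, in which the tool goes at most 62.5 mm and 10.7 degrees, less where a joint would pass 70% of its speed; a pose out of reach is approached as far as the arm can. A call is refused whole if a number of a shift passes 62.5 or a number of a turn 0.188, either way. A call with a gripper value outside its range is refused whole. The fingers move at their own pace and stop on an object; "force" is the grip in N (left out, the last holds). Time passes only in rows, so rows that do not move let the fingers close, or fill a call up. It gives the time, the measured TCP pose, the force and the opening at its end, in the units of the state.
- get_state(): the state, without advancing time (a new reading comes with each control period).
- capture(name): name is "scene" or "top"; returns the picture (400x640x3 uint8, red, green, blue); there is no depth.
- get_calibration(name): a dict with "intrinsics" (3x3 intrinsics, pixels), "k1" (the pictures are not rectified: a ray, as slopes to the right and down, at radius r is drawn at 1 + k1 r^2 times it, then the intrinsics apply), "T" (4x4, takes a point from camera to world coordinates). Camera axes: x right, y down, z forward; pixel columns grow to the right and rows downward; lengths in mm; the calibration is good to about 2 mm. A picture is of the moment at which its call begins. get_calibration takes no time and is no camera call.
- bot.hand_in(): hands the job in, once; it reports no verdict.
The state is a dict: "time_s": time; "joints": joint angles; "joint_vel": joint speeds; "tau": joint torques, N m; "ee_pos": TCP position; "ee_rot": TCP orientation; "force": force on the tool from outside, world axes, zero at the start; "wrist_torque": the same for the moment, N m; "finger_gap": opening from 0.0 (shut) to 1.0 (fully open).
Only numpy, scipy, OpenCV 4.12 (cv2) and the standard library are available. Lean on these libraries where they do the work, as an engineer would, in place of code of your own. Each camera call takes 0.05 s, during which the arm holds its last target. There are 200 camera calls.

### The job

Take the flat screwdriver from the wooden tool block, seat its blade in the slotted screw in the middle of the mounting plate on the upside-down camera, and turn the screw clockwise until it stops. Then stand the screwdriver back in the same hole of the block. Touch the camera with nothing but the screwdriver, and leave everything else where it is.

Things in the scene. Friction and masses are not known exactly. Their poses are not given: they have to be found in the camera images.
- camera: Black camera, upside down in a grey foam cradle, fixed to the table; 180 mm long (its y axis) by 130 mm, lens towards its -x. z up, origin on the table under the middle of the body. On its base, now on top, is a dark metal mounting plate (46 x 64 x 8 mm, 64 along y, top 128 mm above the table) with the slotted screw at its centre, x = y = 0.
- screw_top (a point): Top centre of the steel screw head, 135 mm above the table; axes are the camera's and do not turn with the screw. Head 20 mm across, 7 mm above the plate; a slot 3.4 mm wide and 5 mm deep, mouth chamfered 1 mm, runs right across it through the centre. At the start it points anywhere within 50 degrees either side of the camera's y axis: see or feel for it.
- screw (a joint): Turn of the screw in rad, clockwise seen from above; hard stop (tight) at 1.8, starts between 0 and 0.5. It stays where it is left and takes about 0.1 N m to turn, so a lightly pressed blade slides round on the head without turning it. It does not tell where the slot points at the start, but the slot turns with it.
- stand: Wooden tool block, 60 x 140 x 70 mm (140 along its y axis), fixed to the table. z up, origin under its centre. The driver stands in the hole at y = +37 mm; a make-up brush (top 138 mm above the table) in the one at y = -37 mm.
- stand_hole (a point): Centre of the mouth of the driver's hole in the block's top, 70 mm above the table; the hole is 16 mm across and 66 mm deep.
- driver: Flat screwdriver, 136 mm long, about 0.13 kg. Origin at the middle of the blade's tip edge, z from tip to handle. Blade 12 mm wide along x, 1.8 mm thick along y at the tip, 2.2 mm at 12 mm up; shaft 8 mm across; handle square, 24 x 24 mm, flats facing x and y, 60 to 130 mm above the tip, round cap to 136 mm. In the block it hangs by the handle's foot, tip 60 mm below the block's top.
- driver_tip (a point): Middle of the driver's blade tip edge, the same point and axes as the driver's origin.
- brush: Make-up brush standing in the tool block, 130 mm long, origin at its lower end. Bystander.
- water: Clear water bottle, 64 mm across, 200 mm high, origin under it. Bystander.
- spray: Dark spray can, 48 mm across, 170 mm high, origin under it. Bystander.
- ornament: Brass ornament, 74 mm across, 135 mm high, origin under it. Bystander.
- palette: Flat black make-up palette, 75 x 120 x 14 mm, origin under it. Bystander.
- lens_cap: Black lens cap lying beside the camera, 66 mm across, 8 mm thick, origin under it. Bystander.
- filter_case: Grey flat filter case near the tool block, 60 x 60 x 16 mm, origin under it. Bystander.
- balm: Small standing white and grey tube, 19 mm across, 75 mm high, origin under it. Bystander.
Mind the look-alikes: they are no part of the job. What is shaped like the camera but pink is not meant. What is shaped like the driver but turquoise is not meant.

How it is judged:
By the outcome, as a careful person would: the job done as asked, in the order asked, and still so for the second after the job is handed in, with the robot touching nothing.
It also fails if it takes over 64 s, if anything falls off the work surface, if the arm or the gripper's body presses on something with over 40 N, if the wrist force passes 120 N, or if a joint passes its speed limit or range.

## Working session

There is one attempt and no reset: what is moved stays moved. The work goes in short steps, Python scripts to look and compute and a tool call to move; the robot and the scene stay as the last step left them, time stands still between calls to the robot, and variables do not carry over. Pictures are saved under pics/ and viewed, about 8 in all and at most 12, crops included, and the job is handed in when it is done.

Besides the shell and the picture viewer there is one more tool, called after "Request:" by a JSON object that holds its "op" and its "data", one argument or row to a line. send_rows: Moves the arm, as the interface text tells. Its arguments: {"type":"object","properties":{"targets":{"type":"array","items":{"type":"object","properties":{"gripper":{"type":"number"},"tx":{"type":"number"},"ty":{"type":"number"},"tz":{"type":"number"},"rx":{"type":"number"},"ry":{"type":"number"},"rz":{"type":"number"}}}},"force":{"type":"number"}},"required":["targets"]}

```bash
ls; mkdir -p pics
python3 - <<'E'
from plant import get_state, capture, get_calibration
import cv2
for n in("scene","top"):
    im=capture(n); cv2.imwrite(f"pics/{n}0.png",im[:,:,::-1]); c=get_calibration(n); print(n,c)
print(get_state())
E
```

```text
pics
scene {'intrinsics': array([[363.04225618,   0.        , 316.84785417],
       [  0.        , 363.04225618, 197.96747622],
       [  0.        ,   0.        ,   1.        ]]), 'k1': -0.014805768078943689, 'T': array([[-5.28495674e-01,  5.81373754e-01, -6.18624992e-01,
         1.14265932e+03],
       [ 8.48769631e-01,  3.76282595e-01, -3.71485562e-01,
         3.70891498e+02],
       [ 1.68058610e-02, -7.21398619e-01, -6.92316110e-01,
         7.65297130e+02],
       [ 0.00000000e+00,  0.00000000e+00,  0.00000000e+00,
         1.00000000e+00]])}
top {'intrinsics': array([[471.89710223,   0.        , 320.31834738],
       [  0.        , 471.89710223, 199.759344  ],
       [  0.        ,   0.        ,   1.        ]]), 'k1': -0.12541791310332862, 'T': array([[ 1.00124500e-02, -9.90432988e-01,  1.37630833e-01,
         3.39924137e+02],
       [-9.99927651e-01, -1.08345561e-02, -5.22540036e-03,
        -5.11078680e+00],
       [ 6.66657787e-03, -1.37568557e-01, -9.90469812e-01,
         1.60127513e+03],
       [ 0.00000000e+00,  0.00000000e+00,  0.00000000e+00,
         1.00000000e+00]])}
{'time_s': 0.1, 'joints': array([1.13123741e+00, 4.86913709e-02, 9.77453483e-02, 1.62202935e+00,
       2.87971907e-05, 1.44299617e+00]), 'joint_vel': array([-0.00225463, -0.00068977,  0.00331454, -0.00010113, -0.00067296,
        0.00139557]), 'tau': array([ 1.83855846e-03, -3.39848149e+01,  3.20936894e+01,  1.57370704e-02,
       -1.45083800e-04, -2.90199416e-06]), 'ee_pos': array([160.77558932, 499.13447293, 209.12206216]), 'ee_rot': array([-0.97766694,  1.34268385,  0.97597011]), 'force': array([ 0.60011257,  0.53751754, -0.18687745]), 'wrist_torque': array([-0.01667041,  0.01382155,  0.04555603]), 'finger_gap': 0.9987945606048406}
```

View pics/scene0.png

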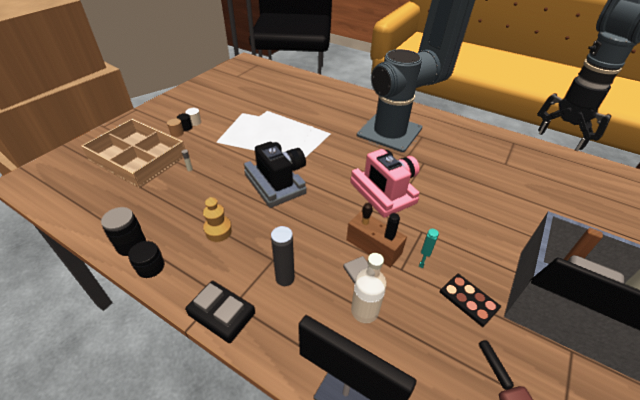

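View pics/top0.png

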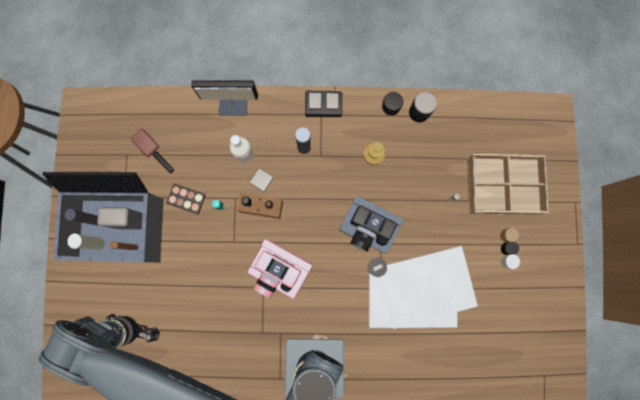

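```bash
cat > h.py <<'E'
import numpy as np, cv2
from plant import get_state, capture, get_calibration
CAL={n:get_calibration(n) for n in("scene","top")}
def dist(c): return np.array([c["k1"],0,0,0,0.])
def back(n,px,z):
    "pixels -> world points at height z"
    c=CAL[n]; p=cv2.undistortPoints(np.array(px,float).reshape(-1,1,2),c["intrinsics"],dist(c)).reshape(-1,2)
    d=np.c_[p,np.ones(len(p))]@c["T"][:3,:3].T; o=c["T"][:3,3]
    return o+d*((z-o[2])/d[:,2])[:,None]
def proj(n,P):
    c=CAL[n]; Ti=np.linalg.inv(c["T"])
    return cv2.projectPoints(np.array(P,float).reshape(-1,1,3),cv2.Rodrigues(Ti[:3,:3])[0],Ti[:3,3],c["intrinsics"],dist(c))[0].reshape(-1,2)
def crop(im,x,y,w,h,s): return cv2.resize(im[y:y+h,x:x+w],None,fx=s,fy=s,interpolation=cv2.INTER_CUBIC)
E
python3 - <<'E'
from h import *
t=cv2.imread("pics/top0.png"); s=cv2.imread("pics/scene0.png")
a=np.hstack([crop(t,225,180,65,50,6),crop(t,335,195,65,50,6)])
b=np.hstack([crop(s,340,200,65,50,6),crop(s,240,135,65,50,6)])
cv2.imwrite("pics/c1.png",np.vstack([a,b]))
E
```

```text
(no output)
```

View pics/c1.png

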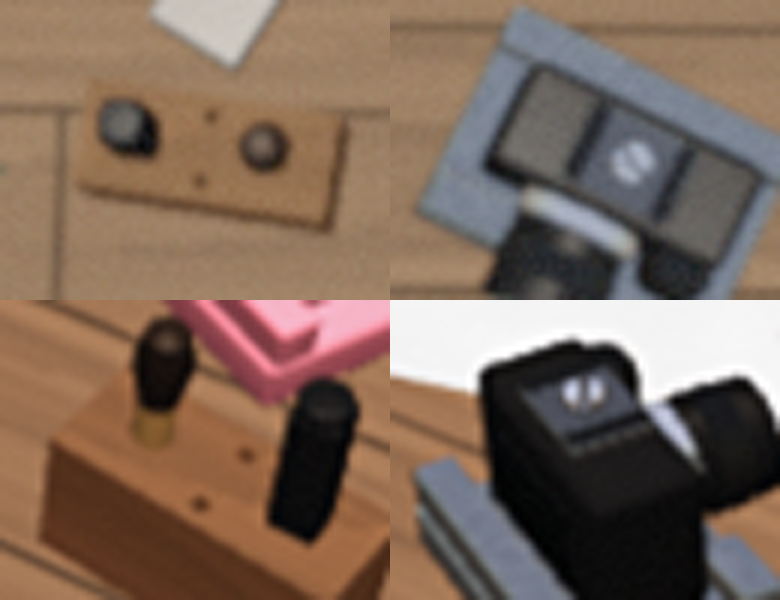

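Candidates: driver-like — black handle in the block at top (246,200), brush (269,204), turquoise look-alike (217,204). Camera-like — black (372,223), pink (278,268). The crop confirms that the black square handle with no ferrule is the driver (the brush has a brass ferrule). The black camera carries the bright slotted screw, at top ≈ (375,221).

Run:
```python
from h import *
t=cv2.imread("pics/top0.png"); s=cv2.imread("pics/scene0.png")
f=lambda n,x,y,x0,y0,z: back(n,[((x+.5)/6-.5+x0,(y+.5)/6-.5+y0)],z)[0].round(1)
print("cap top",f("top",122,116,225,180,146),"scene",f("scene",328,97,340,200,146))
print("block corners",[f("top",*p,225,180,70) for p in((90,80),(348,118),(330,230),(80,185))])
# screw centroid
for n,im,(x,y,w,h) in(("top",t,(368,214,16,16)),("scene",s,(262,142,20,16))):
    g=cv2.cvtColor(im,6).astype(float)[y:y+h,x:x+w]; base=np.median(g); m=np.clip(g-base-40,0,None)
    yy,xx=np.mgrid[y:y+h,x:x+w]; c=((m*xx).sum()/m.sum(),(m*yy).sum()/m.sum())
    print(n,np.round(c,2),back(n,[c],135)[0].round(1)); print(g.astype(int))
cv2.imwrite("pics/c2.png",np.hstack([crop(t,366,212,18,18,20),crop(s,262,140,20,18,20)]))
# camera plate/ cradle corners yaw
P=[((a-390+.5)/6-.5+335,(b+.5)/6-.5+195) for a,b in((605,100),(690,150),(658,218),(578,175))]
print("plate",back("top",P,128).round(1))
```

```text
cap top [542.2 222.6 146. ] scene [541.5 223.8 146. ]
block corners [array([572.5, 252.7,  70. ]), array([553. , 110.5,  70. ]), array([491.5, 119. ,  70. ]), array([514.5, 256.3,  70. ])]
top [375.13 221.49] [ 477.  -184.9  135. ]
[[ 65  43  46  70  92 102  97  92  83  73  76  90 108 121 123 131]
 [ 55  41  57  79  96  99 101  96  99  96  78  76  77  89 103 119]
 [ 43  46  64  91  98  97  99  98 100  99 100  95  79  72  78  87]
 [ 41  52  75  93  96  96  93  98  97 100  95 102  98  94  81  75]
 [ 46  67  84  96  96 103 112 125 122 112  99  99  99 102  99  94]
 [ 51  77  93  95 105 120 134 164 168 146 114  99  99 100  97  83]
 [ 68  84  95 104 132 151 144 163 178 169 135 103  97  98  85  66]
 [ 76  93  99 112 146 165 149 151 173 177 155 113  93  93  70  51]
 [ 93  92  92 107 144 165 157 146 158 171 150 115  92  87  67  45]
 [ 95  98  95 106 139 172 173 160 143 141 127 103  90  77  54  41]
 [ 95  98  99 102 114 145 164 170 145 112 105  96  83  62  49  55]
 [100  96  98  93  98 113 128 137 123 102  94  91  74  49  43  71]
 [ 93  92  96  97 100  98 104 103  99 100  92  86  62  40  51  7
[... 1013 characters left out ...]
]
 [ 56  75  78  79  80  79  79 150 182 134 104 142 157 109  75  81  83  81
   59 113]
 [ 35  61  79  82  82  80  76  90 126 110 105 100  88  76  77  82  83  82
   73  82]
 [ 24  38  62  78  82  81  79  74  88  84  89  77  69  75  79  82  74  66
   57  42]
 [ 24  26  45  68  81  82  82  80  77  73  71  72  77  72  64  60  47  34
   26  19]
 [ 21  24  29  46  73  83  83  81  82  82  74  68  62  47  35  30  24  25
   33  44]
 [ 21  23  24  25  51  77  80  70  66  62  49  39  31  25  24  34  40  50
   53  54]
 [ 16  21  26  22  28  54  64  49  36  31  23  25  34  39  52  55  48  56
   52  40]]
plate [[ 509.8 -171.   128. ]
 [ 483.9 -215.6  128. ]
 [ 448.1 -198.5  128. ]
 [ 470.2 -156.7  128. ]]
```

View pics/c2.png

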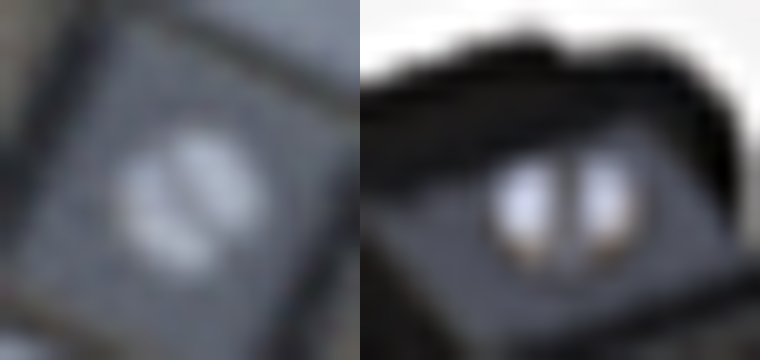

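```bash
cat >> h.py <<'E'
from scipy.optimize import least_squares, minimize
def pixgrid(x,y,w,h,ss=6):
    o=(np.arange(ss)+.5)/ss-.5
    return np.stack(np.meshgrid((np.arange(x,x+w)[:,None]+o).ravel(),(np.arange(y,y+h)[:,None]+o).ravel()),-1)
def down(a,ss=6): return a.reshape(a.shape[0]//ss,ss,-1,ss).mean((1,3))
def fit_screw(n,im,box,p0,grad=False):
    g=cv2.cvtColor(im,cv2.COLOR_RGB2GRAY).astype(float); x,y,w,h=box; g=g[y:y+h,x:x+w]
    G=pixgrid(*box); W=back(n,G.reshape(-1,2),135)[:,:2].reshape(*G.shape[:2],2)
    def model(p):
        d=W-p[:2]; r=np.hypot(d[...,0],d[...,1]); t=-np.sin(p[2])*d[...,0]+np.cos(p[2])*d[...,1]
        disc=down((r<10).astype(float)); sl=down(((r<10)&(abs(t)<1.9)).astype(float))
        B=[disc-sl,sl,np.ones_like(disc)]
        if grad:
            u=down((r<10)*(abs(t)>=1.9)*d[...,0]); v=down((r<10)*(abs(t)>=1.9)*d[...,1]); B+=[u,v]
        B=[cv2.GaussianBlur(b,(0,0),abs(p[3])+.2) for b in B]
        A=np.stack([b.ravel() for b in B],1); c=np.linalg.lstsq(A,g.ravel(),rcond=None)[0]
        return ((A@c-g.ravel())**2).mean()
    best=min((minimize(model,[p0[0],p0[1],a,.5],method="Nelder-Mead",options=dict(initial_simplex=np.array([p0[0],p0[1],a,.5])+np.vstack([np.zeros(4),np.diag([2,2,.3,.3])]))) for a in np.radians(np.arange(0,180,30))),key=lambda r:r.fun)
    return best.x,best.fun
E
python3 - <<'E'
from h import *
t=cv2.imread("pics/top0.png")[:,:,::-1].copy(); s=cv2.imread("pics/scene0.png")[:,:,::-1].copy()
for n,im,box,c,gr in(("top",t,(370,216,11,11),(375.1,221.6),False),("scene",s,(267,146,10,8),(271.9,150),True)):
    p,f=fit_screw(n,im,box,back(n,[c],135)[0],gr); print(n,p[:2].round(1),"slot deg",np.degrees(p[2]).round(1)%180,"blur",p[3].round(2),"mse",round(f,1))
def fit_h(n,im,box,p0):
    x,y,w,h=box; g=(im[...,0].astype(float)-im[...,2])[y:y+h,x:x+w]
    def model(p):
        c,s_=np.cos(p[2]),np.sin(p[2]); R=np.array([[c,-s_],[s_,c]])
        sq=np.array([[12,12],[-12,12],[-12,-12],[12,-12]])@R.T+p[:2]
        a=np.linspace(0,6.28,16); cap=np.c_[np.cos(a),np.sin(a)]*10+p[:2]
        P=np.vstack([np.c_[sq,np.full(4,70)],np.c_[sq,np.full(4,140)],np.c_[cap,np.full(16,146)]])
        q=cv2.convexHull(((proj(n,P)-[x,y]+.5)*16-.5).astype(np.float32))
        m=np.zeros((h*16,w*16),np.float32); cv2.fillPoly(m,[np.round(q*16).astype(int)],1.,shift=4)
        b=cv2.GaussianBlur(cv2.resize(m,(w,h),interpolation=cv2.INTER_AREA),(0,0),.6)
        A=np.stack([b.ravel(),np.ones(b.size)],1).astype(float); k=np.linalg.lstsq(A,g.ravel(),rcond=None)[0]
        return ((A@k-g.ravel())**2).mean()
    return [(lambda r:(r.x[:2].round(1),np.degrees(r.x[2]).round(1),round(r.fun,2)))(minimize(model,[*p0,a],method="Nelder-Mead",options=dict(initial_simplex=np.array([*p0,a])+np.vstack([np.zeros(3),np.diag([3,3,.3])])))) for a in np.radians([-30,-8,10,35])]
for n,im,box in(("top",t,(237,192,20,16)),("scene",s,(382,208,22,35))):
    for r in fit_h(n,im,box,(541,222)): print(n,*r)
E
```

```text
top [ 476.7 -184.6] slot deg 36.9 blur 0.69 mse 43.8
scene [ 479.7 -183.4] slot deg 36.5 blur 0.73 mse 259.1
top [541.  224.8] -23.2 93.3
top [541. 225.] -8.0 94.8
top [540.7 224.9] 9.6 101.19
top [540.9 224.8] 36.5 104.27
scene [538.3 223. ] 7.4 103.91
scene [539.  223.3] 8.9 108.79
scene [538.7 222.8] 17.8 117.37
scene [538.5 223.1] 7.2 103.72
```

```bash
cat >> h.py <<'E'
from scipy.spatial.transform import Rotation as Ro
def st():
    s=get_state(); R=Ro.from_rotvec(s["ee_rot"]).as_matrix()
    print("t",round(s["time_s"],2),"pos",s["ee_pos"].round(1),"tilt x",R[:,0].round(3),"jawyaw",np.degrees(np.arctan2(R[1,2],R[0,2])).round(1),"J",s["joints"].round(3),"F",s["force"].round(1),"M",s["wrist_torque"].round(2),"gap",round(s["finger_gap"]*85.4,1))
    return s,R
E
python3 -c "
from h import *
st()"
```

```text
t 0.1 pos [160.8 499.1 209.1] tilt x [-0.001 -0.002 -1.   ] jawyaw 72.1 J [1.131 0.049 0.098 1.622 0.    1.443] F [ 0.6  0.5 -0.2] M [-0.02  0.01  0.05] gap 85.3
```

Request:
{"op": "send_rows", "data": {
  "targets": [
    {"tx": 47,"ty": -34,"rz": 0.02,"gripper": 50},
    {"tx": 47,"ty": -34,"rz": 0.02,"gripper": 50},
    {"tx": 47,"ty": -34,"rz": 0.02,"gripper": 50},
    {"tx": 47,"ty": -34,"rz": 0.02,"gripper": 50},
    {"tx": 47,"ty": -34,"rz": 0.02,"gripper": 50},
    {"tx": 47,"ty": -34,"rz": 0.02,"gripper": 50},
    {"tx": 47,"ty": -34,"rz": 0.02,"gripper": 50},
    {"tx": 47,"ty": -34,"rz": 0.02,"gripper": 50},
    {"gripper": 50},
    {"gripper": 50}
  ],
  "force": 40
}}

```text
schema error: expected keys gripper, tx, ty, tz, rx, ry, rz
```

```bash
python3 -c "
from h import *
st()"
```

```text
t 0.1 pos [160.8 499.1 209.1] tilt x [-0.001 -0.002 -1.   ] jawyaw 72.1 J [1.131 0.049 0.098 1.622 0.    1.443] F [ 0.6  0.5 -0.2] M [-0.02  0.01  0.05] gap 85.3
```

All keys are required.

Request:
{"op": "send_rows", "data": {
  "targets": [
    {"gripper": 50,"tx": 47,"ty": -34,"tz": 0,"rx": 0,"ry": 0,"rz": 0.02},
    {"gripper": 50,"tx": 47,"ty": -34,"tz": 0,"rx": 0,"ry": 0,"rz": 0.02},
    {"gripper": 50,"tx": 47,"ty": -34,"tz": 0,"rx": 0,"ry": 0,"rz": 0.02},
    {"gripper": 50,"tx": 47,"ty": -34,"tz": 0,"rx": 0,"ry": 0,"rz": 0.02},
    {"gripper": 50,"tx": 47,"ty": -34,"tz": 0,"rx": 0,"ry": 0,"rz": 0.02},
    {"gripper": 50,"tx": 47,"ty": -34,"tz": 0,"rx": 0,"ry": 0,"rz": 0.02},
    {"gripper": 50,"tx": 47,"ty": -34,"tz": 0,"rx": 0,"ry": 0,"rz": 0.02},
    {"gripper": 50,"tx": 47,"ty": -34,"tz": 0,"rx": 0,"ry": 0,"rz": 0.02},
    {"gripper": 50,"tx": 0,"ty": 0,"tz": 0,"rx": 0,"ry": 0,"rz": 0.02},
    {"gripper": 50,"tx": 0,"ty": 0,"tz": 0,"rx": 0,"ry": 0,"rz": 0}
  ],
  "force": 40
}}

```text
time_s: 1.35
ee_pos: [543.4, 215.9, 201.0]
ee_rot: [-1.119, 1.276, 1.123]
force: [-0.6, -0.1, -0.9]
finger_gap: 0.586
```

```bash
python3 -c "
from h import *
st()"
```

```text
t 1.35 pos [543.4 215.9 201. ] tilt x [-0.01  -0.006 -1.   ] jawyaw 83.0 J [ 0.265  0.218  0.268  1.632 -0.003  0.387] F [-0.6 -0.1 -0.9] M [ 0.01 -0.01  0.  ] gap 50.0
```

Request:
{"op": "send_rows", "data": {
  "targets": [
    {"gripper": 50,"tx": -3.5,"ty": 8,"tz": 0,"rx": 0.006,"ry": -0.01,"rz": 0},
    {"gripper": 50,"tx": 0,"ty": 0,"tz": -20,"rx": 0,"ry": 0,"rz": 0},
    {"gripper": 50,"tx": 0,"ty": 0,"tz": -20,"rx": 0,"ry": 0,"rz": 0},
    {"gripper": 50,"tx": 0,"ty": 0,"tz": -20,"rx": 0,"ry": 0,"rz": 0},
    {"gripper": 50,"tx": 0,"ty": 0,"tz": -20,"rx": 0,"ry": 0,"rz": 0},
    {"gripper": 50,"tx": 0,"ty": 0,"tz": -15,"rx": 0,"ry": 0,"rz": 0},
    {"gripper": 50,"tx": 0,"ty": 0,"tz": -7,"rx": 0,"ry": 0,"rz": 0},
    {"gripper": 50,"tx": 0,"ty": 0,"tz": 0,"rx": 0,"ry": 0,"rz": 0},
    {"gripper": 50,"tx": 0,"ty": 0,"tz": 0,"rx": 0,"ry": 0,"rz": 0},
    {"gripper": 50,"tx": 0,"ty": 0,"tz": 0,"rx": 0,"ry": 0,"rz": 0}
  ]
}}

```text
time_s: 2.6
ee_pos: [532.1, 235.9, 101.2]
ee_rot: [-1.129, 1.247, 1.129]
force: [-0.5, 0.9, -0.0]
finger_gap: 0.584
```

Run:
```python
from h import *
st()
t=capture("top");s=capture("scene")
cv2.imwrite("pics/c3.png",np.hstack([crop(s,360,170,65,75,6),crop(t,215,170,65,75,6)])[:,:,::-1]); st()
```

```text
t 2.6 pos [532.1 235.9 101.2] tilt x [ 0.008  0.006 -1.   ] jawyaw 83.9 J [0.3   0.188 0.035 1.409 0.004 0.406] F [-0.5  0.9 -0. ] M [-0.02  0.02  0.03] gap 49.9
t 2.7 pos [532.2 235.9 101.2] tilt x [ 0.008  0.006 -1.   ] jawyaw 83.9 J [0.3   0.188 0.035 1.409 0.004 0.406] F [-0.3 -1.  -0.4] M [-0.    0.01 -0.03] gap 49.8
```

View pics/c3.png

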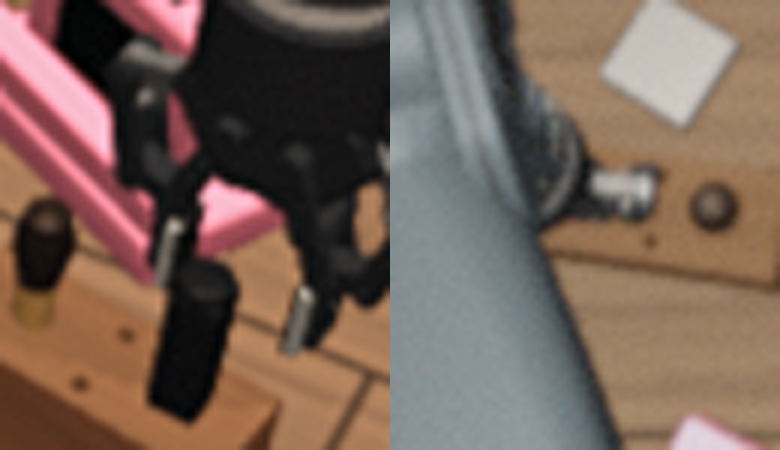

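Request:
{"op": "send_rows", "data": {
  "targets": [
    {"gripper": 50,"tx": 4,"ty": -6,"tz": -5,"rx": -0.003,"ry": 0.004,"rz": 0},
    {"gripper": 50,"tx": 4,"ty": -6,"tz": -5,"rx": -0.003,"ry": 0.004,"rz": 0},
    {"gripper": 50,"tx": 0,"ty": 0,"tz": 0,"rx": 0,"ry": 0,"rz": 0},
    {"gripper": 50,"tx": 0,"ty": 0,"tz": 0,"rx": 0,"ry": 0,"rz": 0},
    {"gripper": 50,"tx": 0,"ty": 0,"tz": 0,"rx": 0,"ry": 0,"rz": 0},
    {"gripper": 50,"tx": 0,"ty": 0,"tz": 0,"rx": 0,"ry": 0,"rz": 0},
    {"gripper": 50,"tx": 0,"ty": 0,"tz": 0,"rx": 0,"ry": 0,"rz": 0},
    {"gripper": 50,"tx": 0,"ty": 0,"tz": 0,"rx": 0,"ry": 0,"rz": 0},
    {"gripper": 50,"tx": 0,"ty": 0,"tz": 0,"rx": 0,"ry": 0,"rz": 0},
    {"gripper": 50,"tx": 0,"ty": 0,"tz": 0,"rx": 0,"ry": 0,"rz": 0}
  ]
}}

```text
time_s: 3.95
ee_pos: [541.3, 222.8, 90.9]
ee_rot: [-1.13, 1.258, 1.13]
force: [0.8, -0.0, 0.1]
finger_gap: 0.586
```

```bash
python3 -c "
from h import *
st()"
```

```text
t 3.95 pos [541.3 222.8  90.9] tilt x [-0.  0. -1.] jawyaw 83.9 J [0.276 0.21  0.041 1.401 0.    0.383] F [ 0.8 -0.   0.1] M [-0.03 -0.01 -0.01] gap 50.0
```

Request:
{"op": "send_rows", "data": {
  "force": 60,
  "targets": [
    {"gripper": 18,"tx": 0,"ty": 0,"tz": 0,"rx": 0,"ry": 0,"rz": 0},
    {"gripper": 18,"tx": 0,"ty": 0,"tz": 0,"rx": 0,"ry": 0,"rz": 0},
    {"gripper": 18,"tx": 0,"ty": 0,"tz": 0,"rx": 0,"ry": 0,"rz": 0},
    {"gripper": 18,"tx": 0,"ty": 0,"tz": 0,"rx": 0,"ry": 0,"rz": 0},
    {"gripper": 18,"tx": 0,"ty": 0,"tz": 0,"rx": 0,"ry": 0,"rz": 0},
    {"gripper": 18,"tx": 0,"ty": 0,"tz": 0,"rx": 0,"ry": 0,"rz": 0},
    {"gripper": 18,"tx": 0,"ty": 0,"tz": 0,"rx": 0,"ry": 0,"rz": 0},
    {"gripper": 18,"tx": 0,"ty": 0,"tz": 0,"rx": 0,"ry": 0,"rz": 0},
    {"gripper": 18,"tx": 0,"ty": 0,"tz": 0,"rx": 0,"ry": 0,"rz": 0},
    {"gripper": 18,"tx": 0,"ty": 0,"tz": 0,"rx": 0,"ry": 0,"rz": 0}
  ]
}}

```text
time_s: 5.2
ee_pos: [541.4, 222.9, 90.9]
ee_rot: [-1.13, 1.258, 1.13]
force: [-0.2, 0.1, -0.2]
finger_gap: 0.267
```

```bash
python3 -c "
from h import *
st()"
```

```text
t 5.2 pos [541.4 222.9  90.9] tilt x [-0.  0. -1.] jawyaw 83.9 J [0.276 0.21  0.041 1.401 0.    0.383] F [-0.2  0.1 -0.2] M [0.03 0.01 0.03] gap 22.8
```

Request:
{"op": "send_rows", "data": {
  "targets": [
    {"gripper": 18,"tx": 0,"ty": 0,"tz": 10,"rx": 0,"ry": 0,"rz": 0},
    {"gripper": 18,"tx": 0,"ty": 0,"tz": 20,"rx": 0,"ry": 0,"rz": 0},
    {"gripper": 18,"tx": 0,"ty": 0,"tz": 20,"rx": 0,"ry": 0,"rz": 0},
    {"gripper": 18,"tx": 0,"ty": 0,"tz": 20,"rx": 0,"ry": 0,"rz": 0},
    {"gripper": 18,"tx": 0,"ty": 0,"tz": 20,"rx": 0,"ry": 0,"rz": 0},
    {"gripper": 18,"tx": 0,"ty": 0,"tz": 20,"rx": 0,"ry": 0,"rz": 0},
    {"gripper": 18,"tx": 0,"ty": 0,"tz": 20,"rx": 0,"ry": 0,"rz": 0},
    {"gripper": 18,"tx": 0,"ty": 0,"tz": 20,"rx": 0,"ry": 0,"rz": 0},
    {"gripper": 18,"tx": 0,"ty": 0,"tz": 0,"rx": 0,"ry": 0,"rz": 0},
    {"gripper": 18,"tx": 0,"ty": 0,"tz": 0,"rx": 0,"ry": 0,"rz": 0}
  ]
}}

```text
time_s: 6.45
ee_pos: [540.3, 222.4, 247.4]
ee_rot: [-1.13, 1.258, 1.13]
force: [-0.4, -0.6, -2.1]
finger_gap: 0.27
```

Run:
```python
from h import *
s,R=st()
im=capture("scene"); tip=s["ee_pos"]-[0,0,81]; u=proj("scene",[tip])[0]; print(u)
x,y=int(u[0]-32),int(u[1]-38); cv2.imwrite("pics/c4.png",crop(im,x,y,60,56,10)[:,:,::-1]); print(x,y)
```

```text
t 6.45 pos [540.3 222.4 247.4] tilt x [-0. -0. -1.] jawyaw 83.9 J [ 0.276  0.221  0.365  1.715 -0.     0.383] F [-0.4 -0.6 -2.1] M [ 0.01 -0.01  0.01] gap 23.1
[395.30949241 209.14335677]
363 171
```

View pics/c4.png

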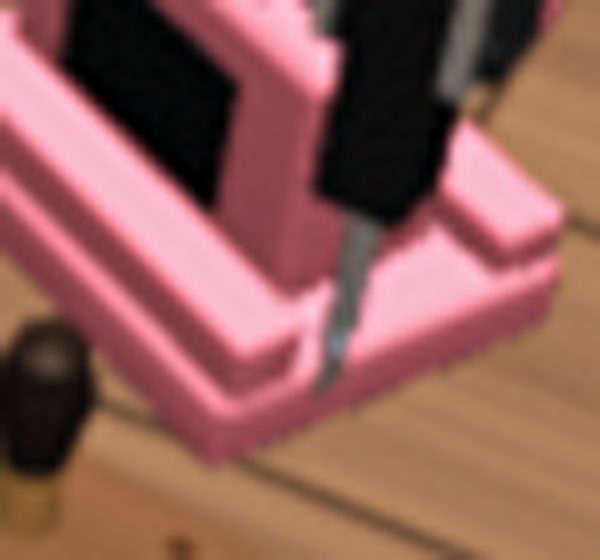

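Run:
```python
from h import *
s=get_state(); tip=s["ee_pos"]-[0,0,81]
for a in(83.9,-6.1):
    d=6*np.array([np.cos(np.radians(a)),np.sin(np.radians(a)),0])
    q=proj("scene",[tip-d,tip+d,tip+d+[0,0,12],tip-d+[0,0,12],tip+[0,0,60]]); print(a,((q-[363,171]+.5)*10-.5).round(0).tolist())
```

```text
83.9 [[305.0, 374.0], [351.0, 397.0], [360.0, 361.0], [313.0, 338.0], [373.0, 195.0]]
-6.1 [[340.0, 371.0], [315.0, 400.0], [324.0, 364.0], [349.0, 335.0], [373.0, 195.0]]
```

Request:
{"op": "send_rows", "data": {
  "targets": [
    {"gripper": 18,"tx": -5,"ty": -30,"tz": 0,"rx": 0,"ry": 0,"rz": 0.06},
    {"gripper": 18,"tx": -8,"ty": -50,"tz": 0,"rx": 0,"ry": 0,"rz": 0.1},
    {"gripper": 18,"tx": -8,"ty": -50,"tz": 0,"rx": 0,"ry": 0,"rz": 0.1},
    {"gripper": 18,"tx": -8,"ty": -50,"tz": 0,"rx": 0,"ry": 0,"rz": 0.1},
    {"gripper": 18,"tx": -8,"ty": -50,"tz": 0,"rx": 0,"ry": 0,"rz": 0.1},
    {"gripper": 18,"tx": -8,"ty": -50,"tz": 0,"rx": 0,"ry": 0,"rz": 0.1},
    {"gripper": 18,"tx": -8,"ty": -50,"tz": 0,"rx": 0,"ry": 0,"rz": 0.1},
    {"gripper": 18,"tx": -6,"ty": -40,"tz": 0,"rx": 0,"ry": 0,"rz": 0.06},
    {"gripper": 18,"tx": -3,"ty": -20,"tz": 0,"rx": 0,"ry": 0,"rz": 0.03},
    {"gripper": 18,"tx": 0,"ty": 0,"tz": 0,"rx": 0,"ry": 0,"rz": 0}
  ]
}}

```text
time_s: 7.75
ee_pos: [468.9, -177.6, 233.6]
ee_rot: [-1.672, 0.824, 1.7]
force: [0.3, 1.1, -0.9]
finger_gap: 0.27
```

```bash
python3 -c "
from h import *
st()"
```

```text
t 7.75 pos [ 468.9 -177.6  233.6] tilt x [-0.017 -0.002 -1.   ] jawyaw 128.4 J [-0.489  0.011  0.108  1.682 -0.01  -1.159] F [ 0.3  1.1 -0.9] M [ 0.05  0.02 -0.  ] gap 23.0
```

Request:
{"op": "send_rows", "data": {
  "targets": [
    {"gripper": 18,"tx": 0,"ty": 0,"tz": 0,"rx": 0,"ry": 0,"rz": 0},
    {"gripper": 18,"tx": 3,"ty": -2,"tz": 0,"rx": 0.001,"ry": -0.008,"rz": -0.015},
    {"gripper": 18,"tx": 3,"ty": -2,"tz": 0,"rx": 0.001,"ry": -0.008,"rz": -0.015},
    {"gripper": 18,"tx": 3,"ty": -2,"tz": 0,"rx": 0,"ry": 0,"rz": 0},
    {"gripper": 18,"tx": 0,"ty": 0,"tz": 0,"rx": 0,"ry": 0,"rz": 0},
    {"gripper": 18,"tx": 0,"ty": 0,"tz": 0,"rx": 0,"ry": 0,"rz": 0},
    {"gripper": 18,"tx": 0,"ty": 0,"tz": 0,"rx": 0,"ry": 0,"rz": 0},
    {"gripper": 18,"tx": 0,"ty": 0,"tz": 0,"rx": 0,"ry": 0,"rz": 0},
    {"gripper": 18,"tx": 0,"ty": 0,"tz": 0,"rx": 0,"ry": 0,"rz": 0},
    {"gripper": 18,"tx": 0,"ty": 0,"tz": 0,"rx": 0,"ry": 0,"rz": 0}
  ]
}}

```text
time_s: 9.0
ee_pos: [478.8, -180.5, 232.8]
ee_rot: [-1.662, 0.832, 1.666]
force: [-1.2, -0.0, -1.5]
finger_gap: 0.271
```

Run:
```python
from h import *
s,R=st()
im=capture("scene"); x,y=250,125; cv2.imwrite("pics/c5.png",crop(im,x,y,45,40,14)[:,:,::-1])
tip=s["ee_pos"]-[0,0,81]; a=np.arctan2(R[1,2],R[0,2])-np.pi/2; d=6*np.array([np.cos(a),np.sin(a),0])
P=[tip,tip-d,tip+d,[478,-184.2,135]]
print(((proj("scene",P)-[x,y]+.5)*14-.5).round(0).tolist())
```

```text
t 9.0 pos [ 478.8 -180.5  232.8] tilt x [-0.001  0.002 -1.   ] jawyaw 126.8 J [-4.930e-01  2.300e-02  1.180e-01  1.669e+00  1.000e-03 -1.134e+00] F [-1.2 -0.  -1.5] M [-0.03  0.01  0.02] gap 23.2
[[320.0, 291.0], [320.0, 274.0], [320.0, 309.0], [313.0, 350.0]]
```

View pics/c5.png

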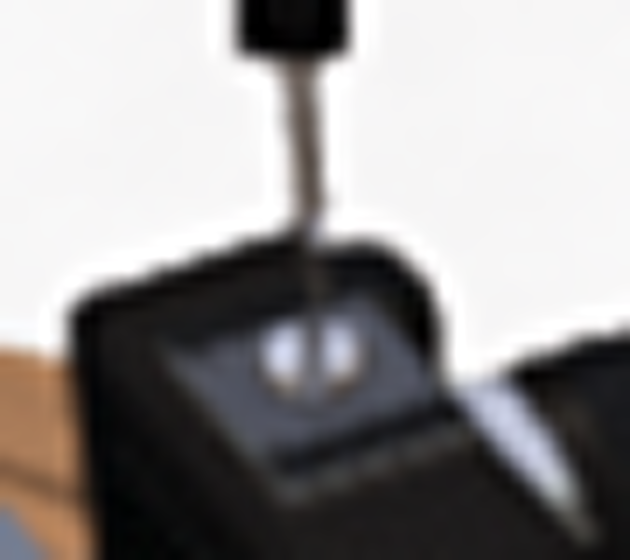

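Run:
```python
from h import *
s,R=st(); tip=s["ee_pos"]-[0,0,81]
ims=[capture("scene").astype(float) for _ in range(3)]; g=np.mean(ims,0).mean(2)
q=proj("scene",[tip+[0,0,z] for z in np.arange(-5,60,1)])
for r in range(131,140):
    row=g[r,262:284]; w=np.clip(row[:3].mean()-row,0,None); w[w<20]=0
    c=(w*np.arange(262,284)).sum()/w.sum(); print(r,round(c,2),"pred",round(np.interp(r,q[::-1,1],q[::-1,0]),2),"width",round(w.sum()/row[:3].mean(),2))
p,f=fit_screw("scene",np.mean(ims,0).astype(np.uint8),(267,146,10,8),(479,-184),True); print(p[:2],np.degrees(p[2]),f)
for x in ((479.7,-183.4),(476.7,-184.6),tip[:2],p[:2]): print(np.dot([-.598,.802],x).round(2),np.dot([.802,.598],x).round(2))
# top visible?
t=capture("top"); cv2.imwrite("pics/top2.png",t[:,:,::-1])
```

```text
t 9.05 pos [ 478.8 -180.5  232.8] tilt x [-0.001  0.002 -1.   ] jawyaw 126.8 J [-4.930e-01  2.300e-02  1.180e-01  1.669e+00  1.000e-03 -1.134e+00] F [-1.   0.7 -1. ] M [-0.01 -0.02  0.01] gap 23.2
131 271.0 pred 271.19 width 1.33
132 271.08 pred 271.28 width 1.36
133 271.12 pred 271.36 width 1.46
134 271.18 pred 271.44 width 1.39
135 271.29 pred 271.52 width 1.34
136 271.36 pred 271.6 width 1.32
137 271.39 pred 271.69 width 1.26
138 271.53 pred 271.77 width 1.39
139 271.67 pred 271.85 width 1.4
[ 479.71047667 -183.38991442] 36.327082719049784 261.87403652620674
-433.95 275.05
-433.12 271.92
-431.12 276.06
-433.95 275.06
```

Request:
{"op": "send_rows", "data": {
  "targets": [
    {"gripper": 18,"tx": -0.5,"ty": -1.8,"tz": 0,"rx": 0,"ry": 0,"rz": 0},
    {"gripper": 18,"tx": -0.5,"ty": -1.8,"tz": -3,"rx": 0,"ry": 0,"rz": 0},
    {"gripper": 18,"tx": 0,"ty": 0,"tz": -5,"rx": 0,"ry": 0,"rz": 0},
    {"gripper": 18,"tx": 0,"ty": 0,"tz": -4,"rx": 0,"ry": 0,"rz": 0},
    {"gripper": 18,"tx": 0,"ty": 0,"tz": 0,"rx": 0,"ry": 0,"rz": 0},
    {"gripper": 18,"tx": 0,"ty": 0,"tz": 0,"rx": 0,"ry": 0,"rz": 0},
    {"gripper": 18,"tx": 0,"ty": 0,"tz": 0,"rx": 0,"ry": 0,"rz": 0},
    {"gripper": 18,"tx": 0,"ty": 0,"tz": 0,"rx": 0,"ry": 0,"rz": 0},
    {"gripper": 18,"tx": 0,"ty": 0,"tz": 0,"rx": 0,"ry": 0,"rz": 0},
    {"gripper": 18,"tx": 0,"ty": 0,"tz": 0,"rx": 0,"ry": 0,"rz": 0}
  ]
}}

```text
time_s: 10.5
ee_pos: [477.7, -184.3, 219.9]
ee_rot: [-1.662, 0.832, 1.666]
force: [1.6, -0.8, -1.5]
finger_gap: 0.273
```

```bash
python3 -c "
from h import *
s,R=st(); x=s['ee_pos'][:2]; print(np.dot([-.598,.802],x).round(2),np.dot([.802,.598],x).round(2))"
```

```text
t 10.5 pos [ 477.7 -184.3  219.9] tilt x [-0.001  0.002 -1.   ] jawyaw 126.8 J [-5.000e-01  1.900e-02  8.900e-02  1.643e+00  1.000e-03 -1.142e+00] F [ 1.6 -0.8 -1.5] M [ 0.01 -0.01 -0.  ] gap 23.3
-433.54 272.91
```

Request:
{"op": "send_rows", "data": {
  "targets": [
    {"gripper": 18,"tx": 0,"ty": 0.3,"tz": 0,"rx": 0,"ry": 0,"rz": 0},
    {"gripper": 18,"tx": 0,"ty": 0,"tz": -2,"rx": 0,"ry": 0,"rz": 0},
    {"gripper": 18,"tx": 0,"ty": 0,"tz": -2,"rx": 0,"ry": 0,"rz": 0},
    {"gripper": 18,"tx": 0,"ty": 0,"tz": -2,"rx": 0,"ry": 0,"rz": 0},
    {"gripper": 18,"tx": 0,"ty": 0,"tz": -1.5,"rx": 0,"ry": 0,"rz": 0},
    {"gripper": 18,"tx": 0,"ty": 0,"tz": 0,"rx": 0,"ry": 0,"rz": 0},
    {"gripper": 18,"tx": 0,"ty": 0,"tz": 0,"rx": 0,"ry": 0,"rz": 0},
    {"gripper": 18,"tx": 0,"ty": 0,"tz": 0,"rx": 0,"ry": 0,"rz": 0},
    {"gripper": 18,"tx": 0,"ty": 0,"tz": 0,"rx": 0,"ry": 0,"rz": 0},
    {"gripper": 18,"tx": 0,"ty": 0,"tz": 0,"rx": 0,"ry": 0,"rz": 0}
  ]
}}

```text
time_s: 11.75
ee_pos: [477.7, -184.0, 211.8]
ee_rot: [-1.662, 0.832, 1.666]
force: [-0.2, 0.0, -0.4]
finger_gap: 0.267
```

```bash
python3 -c "
from h import *
s,R=st(); x=s['ee_pos'][:2]; print(np.dot([-.598,.802],x).round(2),np.dot([.802,.598],x).round(2))"
```

```text
t 11.75 pos [ 477.7 -184.   211.8] tilt x [-0.001  0.002 -1.   ] jawyaw 126.8 J [-5.000e-01  1.700e-02  7.000e-02  1.627e+00  1.000e-03 -1.142e+00] F [-0.2  0.  -0.4] M [-0.01  0.    0.05] gap 22.8
-433.26 273.07
```

Request:
{"op": "send_rows", "data": {
  "targets": [
    {"gripper": 18,"tx": 0,"ty": 0,"tz": -1,"rx": 0,"ry": 0,"rz": 0},
    {"gripper": 18,"tx": 0,"ty": 0,"tz": -1,"rx": 0,"ry": 0,"rz": 0},
    {"gripper": 18,"tx": 0,"ty": 0,"tz": -1,"rx": 0,"ry": 0,"rz": 0},
    {"gripper": 18,"tx": 0,"ty": 0,"tz": -1,"rx": 0,"ry": 0,"rz": 0},
    {"gripper": 18,"tx": 0,"ty": 0,"tz": -1,"rx": 0,"ry": 0,"rz": -0.02},
    {"gripper": 18,"tx": 0,"ty": 0,"tz": -1,"rx": 0,"ry": 0,"rz": -0.04},
    {"gripper": 18,"tx": 0,"ty": 0,"tz": -1,"rx": 0,"ry": 0,"rz": -0.04},
    {"gripper": 18,"tx": 0,"ty": 0,"tz": -1,"rx": 0,"ry": 0,"rz": -0.04},
    {"gripper": 18,"tx": 0,"ty": 0,"tz": -1,"rx": 0,"ry": 0,"rz": -0.04},
    {"gripper": 18,"tx": 0,"ty": 0,"tz": -1,"rx": 0,"ry": 0,"rz": -0.04}
  ],
  "force": 80
}}

```text
time_s: 13.0
ee_pos: [478.1, -183.9, 210.7]
ee_rot: [-1.514, 0.982, 1.501]
force: [-1.7, 1.5, 4.6]
finger_gap: 0.267
```

```bash
python3 -c "
from h import *
s,R=st(); x=s['ee_pos'][:2]; print(np.dot([-.598,.802],x).round(2),np.dot([.802,.598],x).round(2))"
```

```text
t 13.0 pos [ 478.1 -183.9  210.7] tilt x [ 0.007 -0.003 -1.   ] jawyaw 113.8 J [-4.990e-01  6.000e-03  5.700e-02  1.615e+00  1.000e-03 -9.140e-01] F [-1.7  1.5  4.6] M [0.4  0.66 0.05] gap 22.8
-433.35 273.47
```

Request:
{"op": "send_rows", "data": {
  "targets": [
    {"gripper": 18,"tx": 0,"ty": 0,"tz": -0.7,"rx": 0.002,"ry": 0.003,"rz": -0.1},
    {"gripper": 18,"tx": 0,"ty": 0,"tz": -0.7,"rx": 0.001,"ry": 0.004,"rz": -0.1},
    {"gripper": 18,"tx": 0,"ty": 0,"tz": -0.7,"rx": 0,"ry": 0,"rz": -0.1},
    {"gripper": 18,"tx": 0,"ty": 0,"tz": -0.7,"rx": 0,"ry": 0,"rz": -0.1},
    {"gripper": 18,"tx": 0,"ty": 0,"tz": -0.7,"rx": 0,"ry": 0,"rz": -0.1},
    {"gripper": 18,"tx": 0,"ty": 0,"tz": -0.7,"rx": 0,"ry": 0,"rz": -0.1},
    {"gripper": 18,"tx": 0,"ty": 0,"tz": -0.7,"rx": 0,"ry": 0,"rz": -0.1},
    {"gripper": 18,"tx": 0,"ty": 0,"tz": -0.7,"rx": 0,"ry": 0,"rz": -0.1},
    {"gripper": 18,"tx": 0,"ty": 0,"tz": -0.7,"rx": 0,"ry": 0,"rz": -0.1},
    {"gripper": 18,"tx": 0,"ty": 0,"tz": -0.7,"rx": 0,"ry": 0,"rz": -0.1}
  ]
}}

```text
time_s: 14.25
ee_pos: [478.2, -185.0, 210.7]
ee_rot: [-0.753, 1.442, 0.74]
force: [-1.0, 0.5, 4.6]
finger_gap: 0.27
```

```bash
python3 -c "
from h import *
s,R=st(); x=s['ee_pos'][:2]; print(np.dot([-.598,.802],x).round(2),np.dot([.802,.598],x).round(2))"
```

```text
t 14.25 pos [ 478.2 -185.   210.7] tilt x [ 0.001 -0.009 -1.   ] jawyaw 54.8 J [-0.495  0.011  0.062  1.617 -0.007  0.119] F [-1.   0.5  4.6] M [0.2  0.5  0.06] gap 23.1
-434.31 272.86
```

Request:
{"op": "send_rows", "data": {
  "targets": [
    {"gripper": 18,"tx": 0,"ty": 0.3,"tz": -0.7,"rx": 0.004,"ry": 0,"rz": -0.06},
    {"gripper": 18,"tx": 0,"ty": 0.3,"tz": -0.7,"rx": 0.004,"ry": 0,"rz": -0.06},
    {"gripper": 18,"tx": 0,"ty": 0,"tz": -0.7,"rx": 0,"ry": 0,"rz": -0.06},
    {"gripper": 18,"tx": 0,"ty": 0,"tz": -0.7,"rx": 0,"ry": 0,"rz": -0.06},
    {"gripper": 18,"tx": 0,"ty": 0,"tz": -0.7,"rx": 0,"ry": 0,"rz": -0.06},
    {"gripper": 18,"tx": 0,"ty": 0,"tz": -0.7,"rx": 0,"ry": 0,"rz": -0.06},
    {"gripper": 18,"tx": 0,"ty": 0,"tz": -0.7,"rx": 0,"ry": 0,"rz": -0.06},
    {"gripper": 18,"tx": 0,"ty": 0,"tz": -0.7,"rx": 0,"ry": 0,"rz": -0.06},
    {"gripper": 18,"tx": 0,"ty": 0,"tz": -0.7,"rx": 0,"ry": 0,"rz": -0.06},
    {"gripper": 18,"tx": 0,"ty": 0,"tz": -0.7,"rx": 0,"ry": 0,"rz": -0.06}
  ]
}}

```text
time_s: 15.5
ee_pos: [477.2, -185.5, 210.7]
ee_rot: [-0.275, 1.554, 0.262]
force: [-1.3, 0.7, 3.5]
finger_gap: 0.266
```

```bash
python3 -c "
from h import *
s,R=st(); x=s['ee_pos'][:2]; print(np.dot([-.598,.802],x).round(2),np.dot([.802,.598],x).round(2))"
```

```text
t 15.5 pos [ 477.2 -185.5  210.7] tilt x [ 0.001 -0.008 -1.   ] jawyaw 19.6 J [-0.497  0.009  0.061  1.617 -0.007  0.731] F [-1.3  0.7  3.5] M [0.29 0.57 0.37] gap 22.7
-434.13 271.84
```

Request:
{"op": "send_rows", "data": {
  "targets": [
    {"gripper": 18,"tx": 0.3,"ty": 0.4,"tz": -0.7,"rx": 0.004,"ry": 0,"rz": -0.06},
    {"gripper": 18,"tx": 0.3,"ty": 0.4,"tz": -0.7,"rx": 0.004,"ry": 0,"rz": -0.06},
    {"gripper": 18,"tx": 0,"ty": 0,"tz": -0.7,"rx": 0,"ry": 0,"rz": -0.06},
    {"gripper": 18,"tx": 0,"ty": 0,"tz": -0.7,"rx": 0,"ry": 0,"rz": -0.06},
    {"gripper": 18,"tx": 0,"ty": 0,"tz": -0.7,"rx": 0,"ry": 0,"rz": -0.06},
    {"gripper": 18,"tx": 0,"ty": 0,"tz": -0.7,"rx": 0,"ry": 0,"rz": -0.06},
    {"gripper": 18,"tx": 0,"ty": 0,"tz": -0.7,"rx": 0,"ry": 0,"rz": -0.06},
    {"gripper": 18,"tx": 0,"ty": 0,"tz": -0.7,"rx": 0,"ry": 0,"rz": -0.06},
    {"gripper": 18,"tx": 0,"ty": 0,"tz": -0.7,"rx": 0,"ry": 0,"rz": -0.06},
    {"gripper": 18,"tx": 0,"ty": 0,"tz": -0.7,"rx": 0,"ry": 0,"rz": -0.06}
  ]
}}

```text
time_s: 16.75
ee_pos: [477.7, -186.4, 210.7]
ee_rot: [0.195, 1.559, -0.213]
force: [-2.0, 0.4, 5.1]
finger_gap: 0.266
```

```bash
python3 -c "
from h import *
s,R=st(); x=s['ee_pos'][:2]; print(np.dot([-.598,.802],x).round(2),np.dot([.802,.598],x).round(2))"
```

```text
t 16.75 pos [ 477.7 -186.4  210.7] tilt x [ 0.001 -0.011 -1.   ] jawyaw -14.9 J [-0.497  0.01   0.061  1.616 -0.009  1.334] F [-2.   0.4  5.1] M [0.27 0.56 0.52] gap 22.7
-435.2 271.66
```

Run:
```python
from h import *
im=capture("scene"); x,y=235,90; cv2.imwrite("pics/c6.png",crop(im,x,y,75,75,8)[:,:,::-1])
s,R=st(); tip=s["ee_pos"]-[0,0,81]
for a in(-14.9-90,):
    c=np.cos(np.radians(a));q=np.sin(np.radians(a)); Q=np.array([[c,-q],[q,c]]); sq=np.c_[np.array([[12,12],[-12,12],[-12,-12],[12,-12]])@Q.T,np.full(4,60)]+tip
    print(((proj("scene",np.vstack([sq,[tip]]))-[x,y]+.5)*8-.5).round(0).tolist())
```

```text
t 16.8 pos [ 477.7 -186.4  210.7] tilt x [ 0.001 -0.011 -1.   ] jawyaw -15.0 J [-0.497  0.01   0.061  1.616 -0.009  1.336] F [-2.5  1.1  5.3] M [0.25 0.54 0.41] gap 22.7
[[235.0, 349.0], [277.0, 378.0], [332.0, 352.0], [289.0, 324.0], [295.0, 489.0]]
```

View pics/c6.png

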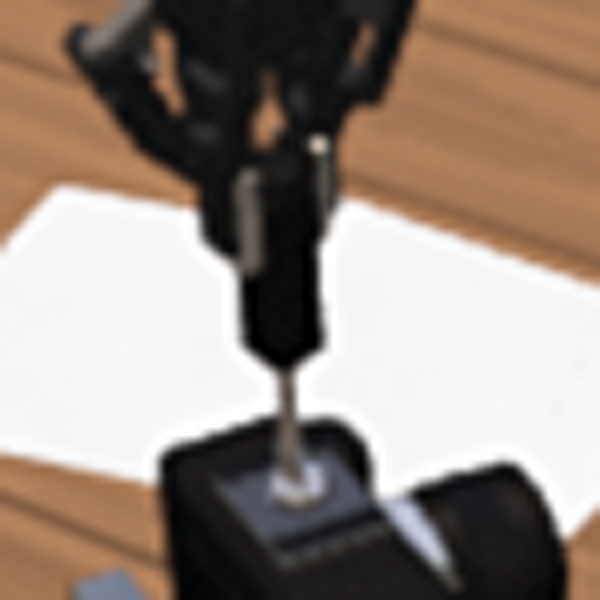

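```bash
cat > hy.py <<'E'
from h import *
def handle_yaw(im,tip,rows,z0=60,z1=85,pad=14):
    u=proj("scene",[tip+[0,0,z0]])[0]; x,w=int(u[0])-pad,2*pad; y,h=rows[0],rows[1]-rows[0]
    g=im.astype(float).mean(2)[y:y+h,x:x+w]
    def model(p):
        c,s=np.cos(p[2]),np.sin(p[2]); sq=np.array([[12,12],[-12,12],[-12,-12],[12,-12]])@np.array([[c,s],[-s,c]])+tip[:2]+p[:2]
        P=np.vstack([np.c_[sq,np.full(4,tip[2]+z0)],np.c_[sq,np.full(4,tip[2]+z1)]])
        m=np.zeros((h*16,w*16),np.float32); q=cv2.convexHull(((proj("scene",P)-[x,y]+.5)*16-.5).astype(np.float32))
        cv2.fillPoly(m,[np.round(q*16).astype(int)],1.,shift=4)
        a=np.linspace(0,6.28,12); S=np.vstack([np.c_[4*np.cos(a)+tip[0]+p[0],4*np.sin(a)+tip[1]+p[1],np.full(12,tip[2]+z)] for z in(20,z0+2)])
        k=np.zeros_like(m); cv2.fillPoly(k,[np.round(cv2.convexHull(((proj("scene",S)-[x,y]+.5)*16-.5).astype(np.float32))*16).astype(int)],1.,shift=4); k*=1-m
        B=[cv2.GaussianBlur(cv2.resize(b,(w,h),interpolation=cv2.INTER_AREA),(0,0),.65).ravel() for b in(m,k)]
        A=np.stack(B+[np.ones(w*h)],1).astype(float); c=np.linalg.lstsq(A,g.ravel(),rcond=None)[0]
        return ((A@c-g.ravel())**2).mean()
    for a in range(0,90,10):
        r=minimize(model,[0,0,np.radians(a)],method="Nelder-Mead",options=dict(initial_simplex=np.array([0,0,np.radians(a)])+np.vstack([np.zeros(3),np.diag([2,2,.1])])))
        print(a,r.x[:2].round(1),np.degrees(r.x[2]).round(1)%90,round(r.fun,1))
E
python3 - <<'E'
from hy import *
s,R=st(); handle_yaw(capture("scene"),s["ee_pos"]-[0,0,81],(126,139))
E
```

```text
t 16.8 pos [ 477.7 -186.4  210.7] tilt x [ 0.001 -0.011 -1.   ] jawyaw -15.0 J [-0.497  0.01   0.061  1.616 -0.009  1.336] F [-2.5  1.1  5.3] M [0.25 0.54 0.41] gap 22.7
0 [-5.3 -4.1] 30.6 288.6
10 [-4.4 -3.2] 30.6 280.1
20 [-4.3 -3.2] 29.7 278.2
30 [-4.4 -3.3] 30.2 281.3
40 [-4.1 -3.7] 51.1 185.6
50 [-4.1 -3.6] 50.4 181.6
60 [-4.5 -4. ] 50.7 186.5
70 [-4.5 -3.9] 50.5 182.1
80 [-5.1 -4.1] 30.099999999999994 294.6
```

Request:
{"op": "send_rows", "data": {
  "targets": [
    {"gripper": 18,"tx": 0,"ty": 0,"tz": 3,"rx": 0,"ry": 0,"rz": 0},
    {"gripper": 18,"tx": 0,"ty": 0,"tz": 5,"rx": 0,"ry": 0,"rz": 0},
    {"gripper": 18,"tx": 0,"ty": 0,"tz": 5,"rx": 0,"ry": 0,"rz": 0},
    {"gripper": 18,"tx": 0,"ty": 0,"tz": 5,"rx": 0,"ry": 0,"rz": 0},
    {"gripper": 18,"tx": 0,"ty": 0,"tz": 5,"rx": 0,"ry": 0,"rz": 0},
    {"gripper": 18,"tx": 0,"ty": 0,"tz": 5,"rx": 0,"ry": 0,"rz": 0},
    {"gripper": 18,"tx": 0,"ty": 0,"tz": 5,"rx": 0,"ry": 0,"rz": 0},
    {"gripper": 18,"tx": 0,"ty": 0,"tz": 0,"rx": 0,"ry": 0,"rz": 0},
    {"gripper": 18,"tx": 0,"ty": 0,"tz": 0,"rx": 0,"ry": 0,"rz": 0},
    {"gripper": 18,"tx": 0,"ty": 0,"tz": 0,"rx": 0,"ry": 0,"rz": 0}
  ]
}}

```text
time_s: 18.1
ee_pos: [479.4, -187.3, 211.0]
ee_rot: [0.2, 1.586, -0.198]
force: [1.6, -1.6, -7.5]
finger_gap: 0.264
```

Run:
```python
from hy import *
im=capture("scene"); x,y=245,90; cv2.imwrite("pics/c7.png",crop(im,x,y,60,75,8)[:,:,::-1]); cv2.imwrite("pics/scene7.png",im[:,:,::-1])
s,R=st(); tip=s["ee_pos"]-[0,0,81]
r=lambda q:((q-[x,y]+.5)*8-.5).round(0).tolist()
for a in(-105,-70,-40):
    c=np.cos(np.radians(a));q=np.sin(np.radians(a)); Q=np.array([[c,-q],[q,c]]); sq=np.c_[np.array([[12,12],[-12,12],[-12,-12],[12,-12]])@Q.T,np.full(4,60)]+tip
    d=6*np.array([c,q,0]); print(a,r(proj("scene",np.vstack([sq,tip-d,tip+d,tip]))))
p,f=fit_screw("scene",im,(267,146,10,8),(479,-184),True); print(p[:2],np.degrees(p[2]),f)
```

```text
t 18.15 pos [ 479.4 -187.3  211. ] tilt x [-0.024  0.004 -1.   ] jawyaw -14.5 J [-0.498  0.049  0.102  1.646 -0.008  1.326] F [ 1.4 -1.2 -7.1] M [-0.29 -0.63  0.48] gap 22.5
-105 [[150.0, 350.0], [192.0, 379.0], [247.0, 353.0], [205.0, 324.0], [221.0, 497.0], [200.0, 483.0], [211.0, 490.0]]
-70 [[155.0, 366.0], [221.0, 375.0], [241.0, 337.0], [176.0, 328.0], [226.0, 492.0], [195.0, 488.0], [211.0, 490.0]]
-40 [[172.0, 375.0], [240.0, 364.0], [224.0, 327.0], [158.0, 338.0], [227.0, 487.0], [194.0, 493.0], [211.0, 490.0]]
[ 478.78490042 -184.84980037] 61.962116576163034 331.95987160431434
```

View pics/c7.png

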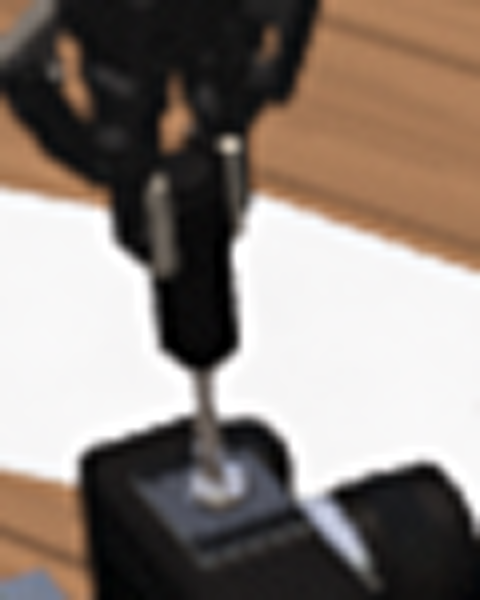

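Run:
```python
from h import *
def foot(tip,a,x,y,k):
    c=np.cos(np.radians(a));q=np.sin(np.radians(a)); Q=np.array([[c,-q],[q,c]]); sq=np.c_[np.array([[12,12],[-12,12],[-12,-12],[12,-12]])@Q.T,np.full(4,60)]+tip
    print(((proj("scene",np.vstack([sq,tip]))-[x,y]+.5)*k-.5).round(0).tolist())
foot(np.array([478.8,-180.5,151.8]),36.8,250,125,14)
foot(np.array([540.3,222.4,166.4]),-6.1,363,171,10)
a=cv2.imread("pics/scene7.png"); cv2.imwrite("pics/c8.png",np.hstack([crop(cv2.imread("pics/scene7.png"),262,138,20,20,20)]))
g=a.mean(2).astype(int); print(g[144:156,264:282])
b=cv2.imread("pics/scene0.png").mean(2).astype(int); print(b[144:156,264:282])
```

```text
[[361.0, 73.0], [360.0, 6.0], [239.0, 10.0], [237.0, 77.0], [320.0, 291.0]]
[[395.0, 248.0], [447.0, 190.0], [351.0, 145.0], [298.0, 201.0], [328.0, 386.0]]
[[ 22  17  17  19  22  57  91  92  55  20  19  23  21  15  25  99 204 249]
 [ 21  25  27  25  28  81 101  96  71  36  24  30  29  24  17  23 105 242]
 [ 26  26  29  24  30  81  97  99 100  66  54  64  52  32  20  10  49 211]
 [ 27  26  26  22  24  57  75  88 108 105  94  88  79  54  27  11  24 156]
 [ 27  27  31  35  54  85  86  77 101 162 162 114  89  77  47  12  14 124]
 [ 35  53  64  68  92 136 123  90  98 166 182 126  87  87  75  37  16 121]
 [ 61  75  86  86 105 168 168 141 127 162 188 133  82  87  89  70  38 123]
 [ 82  83  84  86 111 152 171 173 162 162 173 117  75  85  88  86  63 116]
 [ 83  88  85  86 101  99 114 138 139 114  97  78  78  87  87  87  79  86]
 [ 66  82  88  85  85  78  69  79  85  73  70  78  85  87  79  71  60  44]
 [ 44  70  85  87  86  84  79  75  75  77  81  77  68  63  50  36  29  21]
 [ 28  50  75  87  88  87  89  88  78  72  65  50  38  31  26  23  34  46]]
[[ 20  16  16  22  23  24  24  24  22  18 
[... 158 characters left out ...]
 51  31  20   9  47 205]
 [ 26  26  23  25  23  31  44  54  60  80  90  86  75  51  26   9  25 151]
 [ 23  25  28  33  51  98 141 114  83 138 150 110  85  76  46  13  14 119]
 [ 34  52  62  66  91 163 201 147  96 168 191 131  82  84  72  35  16 117]
 [ 59  73  84  82  97 185 213 150 106 171 199 134  79  83  87  67  37 118]
 [ 79  80  82  81  80 152 183 135 105 144 158 110  77  83  85  83  60 113]
 [ 81  84  85  82  77  90 125 110 107 101  87  77  79  84  85  84  75  83]
 [ 63  80  85  84  81  75  89  85  91  78  70  77  81  84  76  68  59  43]
 [ 44  69  82  84  84  83  79  75  73  74  79  73  66  61  48  35  26  19]
 [ 29  46  73  84  86  84  84  84  75  70  63  48  35  31  25  25  34  44]]
```

View pics/c8.png

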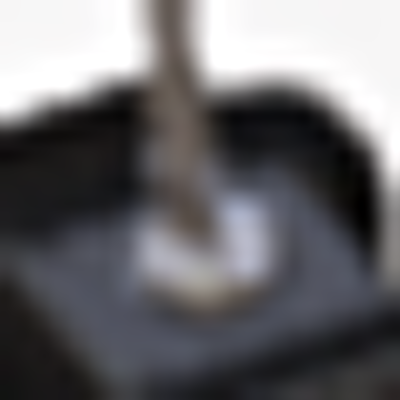

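Request:
{"op": "send_rows", "data": {
  "targets": [
    {"gripper": 18,"tx": -0.5,"ty": 1,"tz": 0,"rx": 0,"ry": -0.01,"rz": 0.06},
    {"gripper": 18,"tx": -0.5,"ty": 1,"tz": 0,"rx": 0,"ry": -0.005,"rz": 0.06},
    {"gripper": 18,"tx": 0,"ty": 0,"tz": 0,"rx": 0,"ry": 0,"rz": 0.06},
    {"gripper": 18,"tx": 0,"ty": 0,"tz": 0,"rx": 0,"ry": 0,"rz": 0.06},
    {"gripper": 18,"tx": 0,"ty": 0,"tz": 0,"rx": 0,"ry": 0,"rz": 0.06},
    {"gripper": 18,"tx": 0,"ty": 0,"tz": 0,"rx": 0,"ry": 0,"rz": 0},
    {"gripper": 18,"tx": 0,"ty": 0,"tz": 0,"rx": 0,"ry": 0,"rz": 0},
    {"gripper": 18,"tx": 0,"ty": 0,"tz": 0,"rx": 0,"ry": 0,"rz": 0},
    {"gripper": 18,"tx": 0,"ty": 0,"tz": 0,"rx": 0,"ry": 0,"rz": 0},
    {"gripper": 18,"tx": 0,"ty": 0,"tz": 0,"rx": 0,"ry": 0,"rz": 0}
  ]
}}

```text
time_s: 19.4
ee_pos: [478.1, -186.5, 211.0]
ee_rot: [-0.044, 1.578, 0.04]
force: [1.3, -0.7, -7.0]
finger_gap: 0.268
```

```bash
python3 -c "
from h import *
s,R=st()"
```

```text
t 19.4 pos [ 478.1 -186.5  211. ] tilt x [-0.008 -0.003 -1.   ] jawyaw 3.1 J [-0.499  0.024  0.077  1.628 -0.006  1.019] F [ 1.3 -0.7 -7. ] M [-0.32 -0.57  0.43] gap 22.9
```

Request:
{"op": "send_rows", "data": {
  "targets": [
    {"gripper": 18,"tx": 0,"ty": 0.5,"tz": 0,"rx": 0,"ry": -0.004,"rz": 0.06},
    {"gripper": 18,"tx": 0,"ty": 0.5,"tz": 0,"rx": 0,"ry": -0.004,"rz": 0.06},
    {"gripper": 18,"tx": 0,"ty": 0,"tz": 0,"rx": 0,"ry": 0,"rz": 0.06},
    {"gripper": 18,"tx": 0,"ty": 0,"tz": 0,"rx": 0,"ry": 0,"rz": 0.06},
    {"gripper": 18,"tx": 0,"ty": 0,"tz": 0,"rx": 0,"ry": 0,"rz": 0},
    {"gripper": 18,"tx": 0,"ty": 0,"tz": 0,"rx": 0,"ry": 0,"rz": 0},
    {"gripper": 18,"tx": 0,"ty": 0,"tz": 0,"rx": 0,"ry": 0,"rz": 0},
    {"gripper": 18,"tx": 0,"ty": 0,"tz": 0,"rx": 0,"ry": 0,"rz": 0},
    {"gripper": 18,"tx": 0,"ty": 0,"tz": 0,"rx": 0,"ry": 0,"rz": 0},
    {"gripper": 18,"tx": 0,"ty": 0,"tz": 0,"rx": 0,"ry": 0,"rz": 0}
  ]
}}

```text
time_s: 20.65
ee_pos: [477.2, -185.8, 211.1]
ee_rot: [-0.234, 1.559, 0.228]
force: [2.1, 0.4, -6.0]
finger_gap: 0.264
```

```bash
python3 -c "
from h import *
s,R=st()"
```

```text
t 20.65 pos [ 477.2 -185.8  211.1] tilt x [-0.    -0.004 -1.   ] jawyaw 16.9 J [-0.5    0.013  0.065  1.621 -0.003  0.776] F [ 2.1  0.4 -6. ] M [-0.13 -0.39  0.37] gap 22.6
```

Request:
{"op": "send_rows", "data": {
  "targets": [
    {"gripper": 18,"tx": 0,"ty": 0.5,"tz": 0,"rx": 0,"ry": 0,"rz": 0.06},
    {"gripper": 18,"tx": 0,"ty": 0.5,"tz": 0,"rx": 0,"ry": 0,"rz": 0.06},
    {"gripper": 18,"tx": 0,"ty": 0,"tz": 0,"rx": 0,"ry": 0,"rz": 0.06},
    {"gripper": 18,"tx": 0,"ty": 0,"tz": 0,"rx": 0,"ry": 0,"rz": 0.06},
    {"gripper": 18,"tx": 0,"ty": 0,"tz": 0,"rx": 0,"ry": 0,"rz": 0.06},
    {"gripper": 18,"tx": 0,"ty": 0,"tz": 0,"rx": 0,"ry": 0,"rz": 0},
    {"gripper": 18,"tx": 0,"ty": 0,"tz": 0,"rx": 0,"ry": 0,"rz": 0},
    {"gripper": 18,"tx": 0,"ty": 0,"tz": 0,"rx": 0,"ry": 0,"rz": 0},
    {"gripper": 18,"tx": 0,"ty": 0,"tz": 0,"rx": 0,"ry": 0,"rz": 0},
    {"gripper": 18,"tx": 0,"ty": 0,"tz": 0,"rx": 0,"ry": 0,"rz": 0}
  ]
}}

```text
time_s: 21.9
ee_pos: [477.5, -185.6, 211.3]
ee_rot: [-0.471, 1.519, 0.463]
force: [1.3, -0.6, -6.7]
finger_gap: 0.265
```

```bash
python3 -c "
from h import *
s,R=st()"
```

```text
t 21.9 pos [ 477.5 -185.6  211.3] tilt x [ 0.002 -0.005 -1.   ] jawyaw 34.1 J [-0.5    0.011  0.063  1.619 -0.003  0.475] F [ 1.3 -0.6 -6.7] M [-0.09 -0.4   0.01] gap 22.6
```

Request:
{"op": "send_rows", "data": {
  "targets": [
    {"gripper": 18,"tx": 0,"ty": 0,"tz": 2,"rx": 0,"ry": 0,"rz": 0},
    {"gripper": 18,"tx": 0,"ty": 0,"tz": 3,"rx": 0,"ry": 0,"rz": 0},
    {"gripper": 18,"tx": 0,"ty": 0,"tz": 5,"rx": 0,"ry": 0,"rz": 0},
    {"gripper": 18,"tx": 0,"ty": 0,"tz": 5,"rx": 0,"ry": 0,"rz": 0},
    {"gripper": 18,"tx": 0,"ty": 0,"tz": 5,"rx": 0,"ry": 0,"rz": 0},
    {"gripper": 18,"tx": 0,"ty": 0,"tz": 5,"rx": 0,"ry": 0,"rz": 0},
    {"gripper": 18,"tx": 0,"ty": 0,"tz": 0,"rx": 0,"ry": 0,"rz": 0},
    {"gripper": 18,"tx": 0,"ty": 0,"tz": 0,"rx": 0,"ry": 0,"rz": 0},
    {"gripper": 18,"tx": 0,"ty": 0,"tz": 0,"rx": 0,"ry": 0,"rz": 0},
    {"gripper": 18,"tx": 0,"ty": 0,"tz": 0,"rx": 0,"ry": 0,"rz": 0}
  ]
}}

```text
time_s: 23.15
ee_pos: [477.7, -186.3, 242.2]
ee_rot: [-0.473, 1.517, 0.458]
force: [0.4, 0.5, -1.0]
finger_gap: 0.266
```

Run:
```python
from h import *
s,R=st()
im=capture("scene"); x,y=255,120; cv2.imwrite("pics/c9.png",np.hstack([crop(im,x,y,35,45,12),crop(im,262,140,20,22,20)[:540]] if 0 else [crop(im,x,y,35,45,12)])[:,:,::-1]); cv2.imwrite("pics/scene9.png",im[:,:,::-1])
tip=s["ee_pos"]-[0,0,81]; a=np.arctan2(R[1,2],R[0,2])-np.pi/2; d=6*np.array([np.cos(a),np.sin(a),0])
print(((proj("scene",[tip,tip-d,tip+d])-[x,y]+.5)*12-.5).round(0).tolist())
p,f=fit_screw("scene",im,(267,146,10,8),(479,-184),True); print(p[:2],np.degrees(p[2]),f)
```

```text
t 23.15 pos [ 477.7 -186.3  242.2] tilt x [ 0.006 -0.008 -1.   ] jawyaw 34.1 J [-0.5    0.017  0.131  1.676 -0.004  0.476] F [ 0.4  0.5 -1. ] M [ 0.05 -0.01 -0.  ] gap 22.7
[[195.0, 267.0], [220.0, 267.0], [169.0, 267.0]]
[ 479.34368781 -184.02137659] 108.18587257361357 319.4320253765519
```

View pics/c9.png

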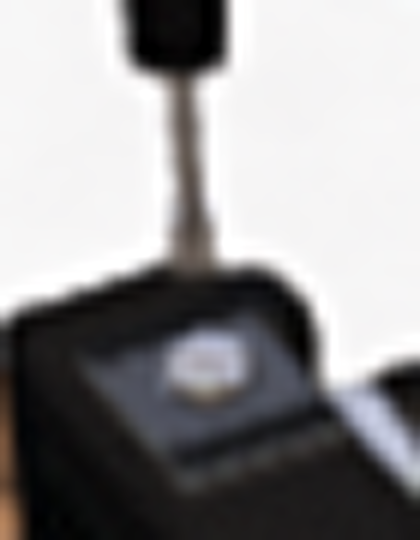

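Request:
{"op": "send_rows", "data": {
  "targets": [
    {"gripper": 18,"tx": 5,"ty": 30,"tz": 2,"rx": 0.004,"ry": 0.003,"rz": 0.06},
    {"gripper": 18,"tx": 7,"ty": 51,"tz": 2,"rx": 0.004,"ry": 0.003,"rz": 0.11},
    {"gripper": 18,"tx": 7,"ty": 51,"tz": 2,"rx": 0,"ry": 0,"rz": 0.11},
    {"gripper": 18,"tx": 7,"ty": 51,"tz": 2,"rx": 0,"ry": 0,"rz": 0.11},
    {"gripper": 18,"tx": 7,"ty": 51,"tz": 2,"rx": 0,"ry": 0,"rz": 0.11},
    {"gripper": 18,"tx": 7,"ty": 51,"tz": 2,"rx": 0,"ry": 0,"rz": 0.11},
    {"gripper": 18,"tx": 7,"ty": 51,"tz": 2,"rx": 0,"ry": 0,"rz": 0.11},
    {"gripper": 18,"tx": 5,"ty": 40,"tz": 2,"rx": 0,"ry": 0,"rz": 0.07},
    {"gripper": 18,"tx": 2,"ty": 20,"tz": 0,"rx": 0,"ry": 0,"rz": 0.04},
    {"gripper": 18,"tx": 0,"ty": 0,"tz": 0,"rx": 0,"ry": 0,"rz": 0}
  ]
}}

```text
time_s: 24.45
ee_pos: [531.4, 220.8, 255.6]
ee_rot: [-1.12, 1.266, 1.119]
force: [-0.2, 0.3, -1.6]
finger_gap: 0.267
```

Run:
```python
from h import *
s,R=st()
t=capture("top"); c=capture("scene"); cv2.imwrite("pics/top10.png",t[:,:,::-1]); cv2.imwrite("pics/scene10.png",c[:,:,::-1])
for n,im,box,gr in(("top",t,(370,216,11,11),False),("top",t,(370,216,11,11),True),("scene",c,(267,146,10,8),True)):
    p,f=fit_screw(n,im,box,(477.5,-184.5),gr); print(n,p[:2].round(1),np.degrees(p[2]).round(1)%180,round(f,1))
```

```text
t 24.45 pos [531.4 220.8 255.6] tilt x [-0.001 -0.002 -1.   ] jawyaw 83.0 J [ 2.78e-01  2.03e-01  3.60e-01  1.73e+00 -1.00e-03  4.00e-01] F [-0.2  0.3 -1.6] M [-0.01  0.01  0.04] gap 22.8
top [ 476.6 -184.2] 136.6 50.5
top [ 477. -184.] 135.7 44.4
scene [ 479.5 -184. ] 107.4 325.7
```

Run:
```python
from h import *
def scan(n,im,box,c,blur):
    g=cv2.cvtColor(im,cv2.COLOR_BGR2GRAY).astype(float); x,y,w,h=box; g=g[y:y+h,x:x+w]
    G=pixgrid(*box); W=back(n,G.reshape(-1,2),135)[:,:2].reshape(*G.shape[:2],2); d=W-c; r=np.hypot(d[...,0],d[...,1]); out=[]
    for a in range(0,180,6):
        t=-np.sin(np.radians(a))*d[...,0]+np.cos(np.radians(a))*d[...,1]; m=(r<10)&(abs(t)>=1.9)
        B=[m,(r<10)&~m,np.ones_like(r)]+[m*d[...,0],m*d[...,1]]
        A=np.stack([cv2.GaussianBlur(down(b.astype(float)),(0,0),blur).ravel() for b in B],1)
        k=np.linalg.lstsq(A,g.ravel(),rcond=None)[0]; out.append(((A@k-g.ravel())**2).mean())
    return np.round(out).astype(int)
print(np.arange(0,180,6))
for k in("0","10"):
    print(scan("top",cv2.imread(f"pics/top{k}.png"),(370,216,11,11),(476.7,-184.5),.9)); print(scan("scene",cv2.imread(f"pics/scene{k}.png"),(267,146,10,8),(479.7,-183.6),.9))
cv2.imwrite("pics/c10.png",np.hstack([crop(cv2.imread(f"pics/{n}10.png"),x,y,18,18,20) for n,x,y in(("top",366,212),("scene",262,140))]))
```

```text
[  0   6  12  18  24  30  36  42  48  54  60  66  72  78  84  90  96 102
 108 114 120 126 132 138 144 150 156 162 168 174]
[ 98  90  79  68  57  48  44  45  51  60  71  82  92 100 106 109 111 112
 112 112 112 111 111 111 112 112 112 111 109 107]
[629 575 493 424 353 305 283 281 308 351 411 489 553 615 661 687 700 707
 703 701 706 705 690 685 688 697 702 703 695 669]
[120 123 123 122 121 120 119 119 119 119 120 120 120 119 117 112 108  99
  88  76  64  55  49  50  56  66  78  92 103 112]
[412 412 408 408 405 402 399 394 389 382 376 373 368 368 367 369 364 358
 361 361 356 357 379 389 399 405 408 408 410 411]
```

View pics/c10.png

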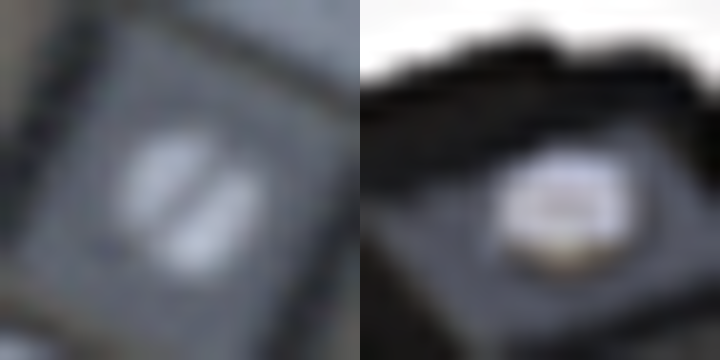

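Request:
{"op": "send_rows", "data": {
  "targets": [
    {"gripper": 18,"tx": 5,"ty": 1,"tz": -10,"rx": 0,"ry": 0,"rz": 0.008},
    {"gripper": 18,"tx": 5,"ty": 1,"tz": -20,"rx": 0,"ry": 0,"rz": 0.008},
    {"gripper": 18,"tx": 0,"ty": 0,"tz": -20,"rx": 0,"ry": 0,"rz": 0},
    {"gripper": 18,"tx": 0,"ty": 0,"tz": -20,"rx": 0,"ry": 0,"rz": 0},
    {"gripper": 18,"tx": 0,"ty": 0,"tz": -10,"rx": 0,"ry": 0,"rz": 0},
    {"gripper": 18,"tx": 0,"ty": 0,"tz": 0,"rx": 0,"ry": 0,"rz": 0},
    {"gripper": 18,"tx": 0,"ty": 0,"tz": 0,"rx": 0,"ry": 0,"rz": 0},
    {"gripper": 18,"tx": 0,"ty": 0,"tz": 0,"rx": 0,"ry": 0,"rz": 0},
    {"gripper": 18,"tx": 0,"ty": 0,"tz": 0,"rx": 0,"ry": 0,"rz": 0},
    {"gripper": 18,"tx": 0,"ty": 0,"tz": 0,"rx": 0,"ry": 0,"rz": 0}
  ]
}}

```text
time_s: 25.8
ee_pos: [545.0, 213.3, 174.4]
ee_rot: [-1.125, 1.263, 1.116]
force: [-0.3, 0.4, -0.5]
finger_gap: 0.264
```

```bash
python3 -c "
from h import *
s,R=st()"
```

```text
t 25.8 pos [545.  213.3 174.4] tilt x [ 0.004 -0.003 -1.   ] jawyaw 83.1 J [ 0.261  0.198  0.192  1.562 -0.004  0.38 ] F [-0.3  0.4 -0.5] M [ 0.03 -0.04  0.01] gap 22.6
```

Request:
{"op": "send_rows", "data": {
  "targets": [
    {"gripper": 18,"tx": -1.8,"ty": 4.8,"tz": 0,"rx": 0.003,"ry": 0.004,"rz": 0.006},
    {"gripper": 18,"tx": -1.8,"ty": 4.8,"tz": -2,"rx": 0,"ry": 0,"rz": 0.006},
    {"gripper": 18,"tx": 0,"ty": 0,"tz": -2,"rx": 0,"ry": 0,"rz": 0},
    {"gripper": 18,"tx": 0,"ty": 0,"tz": -3,"rx": 0,"ry": 0,"rz": 0},
    {"gripper": 18,"tx": 0,"ty": 0,"tz": 0,"rx": 0,"ry": 0,"rz": 0},
    {"gripper": 18,"tx": 0,"ty": 0,"tz": 0,"rx": 0,"ry": 0,"rz": 0},
    {"gripper": 18,"tx": 0,"ty": 0,"tz": 0,"rx": 0,"ry": 0,"rz": 0},
    {"gripper": 18,"tx": 0,"ty": 0,"tz": 0,"rx": 0,"ry": 0,"rz": 0},
    {"gripper": 18,"tx": 0,"ty": 0,"tz": 0,"rx": 0,"ry": 0,"rz": 0},
    {"gripper": 18,"tx": 0,"ty": 0,"tz": 0,"rx": 0,"ry": 0,"rz": 0}
  ]
}}

```text
time_s: 27.05
ee_pos: [541.1, 223.7, 167.0]
ee_rot: [-1.13, 1.258, 1.131]
force: [-0.3, -0.4, -1.6]
finger_gap: 0.265
```

```bash
python3 -c "
from h import *
s,R=st()"
```

```text
t 27.05 pos [541.1 223.7 167. ] tilt x [-0.  0. -1.] jawyaw 83.9 J [0.277 0.201 0.181 1.551 0.    0.384] F [-0.3 -0.4 -1.6] M [ 0.04  0.02 -0.02] gap 22.7
```

Request:
{"op": "send_rows", "data": {
  "targets": [
    {"gripper": 18,"tx": 0.3,"ty": -0.7,"tz": 0,"rx": 0,"ry": 0,"rz": 0},
    {"gripper": 18,"tx": 0,"ty": 0,"tz": -8,"rx": 0,"ry": 0,"rz": 0},
    {"gripper": 18,"tx": 0,"ty": 0,"tz": -8,"rx": 0,"ry": 0,"rz": 0},
    {"gripper": 18,"tx": 0,"ty": 0,"tz": -8,"rx": 0,"ry": 0,"rz": 0},
    {"gripper": 18,"tx": 0,"ty": 0,"tz": -10,"rx": 0,"ry": 0,"rz": 0},
    {"gripper": 18,"tx": 0,"ty": 0,"tz": -10,"rx": 0,"ry": 0,"rz": 0},
    {"gripper": 18,"tx": 0,"ty": 0,"tz": -10,"rx": 0,"ry": 0,"rz": 0},
    {"gripper": 18,"tx": 0,"ty": 0,"tz": -5,"rx": 0,"ry": 0,"rz": 0},
    {"gripper": 18,"tx": 0,"ty": 0,"tz": 0,"rx": 0,"ry": 0,"rz": 0},
    {"gripper": 18,"tx": 0,"ty": 0,"tz": 0,"rx": 0,"ry": 0,"rz": 0}
  ]
}}

```text
time_s: 28.3
ee_pos: [540.5, 222.7, 102.4]
ee_rot: [-1.13, 1.26, 1.132]
force: [0.2, 0.1, -0.8]
finger_gap: 0.268
```

```bash
python3 -c "
from h import *
s,R=st()"
```

```text
t 28.3 pos [540.5 222.7 102.4] tilt x [-0.003 -0.001 -1.   ] jawyaw 83.9 J [0.276 0.208 0.061 1.426 0.    0.382] F [ 0.2  0.1 -0.8] M [ 0.01 -0.    0.03] gap 22.9
```

In the hole with no contact force. Lowering to the seat, then opening.

Request:
{"op": "send_rows", "data": {
  "targets": [
    {"gripper": 18,"tx": 0.8,"ty": 0,"tz": -4,"rx": 0,"ry": -0.003,"rz": 0},
    {"gripper": 18,"tx": 0,"ty": 0,"tz": -4,"rx": 0,"ry": 0,"rz": 0},
    {"gripper": 18,"tx": 0,"ty": 0,"tz": -2,"rx": 0,"ry": 0,"rz": 0},
    {"gripper": 18,"tx": 0,"ty": 0,"tz": -1,"rx": 0,"ry": 0,"rz": 0},
    {"gripper": 18,"tx": 0,"ty": 0,"tz": -0.5,"rx": 0,"ry": 0,"rz": 0},
    {"gripper": 18,"tx": 0,"ty": 0,"tz": 0,"rx": 0,"ry": 0,"rz": 0},
    {"gripper": 18,"tx": 0,"ty": 0,"tz": 0,"rx": 0,"ry": 0,"rz": 0},
    {"gripper": 18,"tx": 0,"ty": 0,"tz": 0,"rx": 0,"ry": 0,"rz": 0},
    {"gripper": 18,"tx": 0,"ty": 0,"tz": 0,"rx": 0,"ry": 0,"rz": 0},
    {"gripper": 18,"tx": 0,"ty": 0,"tz": 0,"rx": 0,"ry": 0,"rz": 0}
  ]
}}

```text
time_s: 29.55
ee_pos: [542.3, 223.0, 91.5]
ee_rot: [-1.132, 1.255, 1.128]
force: [-1.3, -0.8, -1.6]
finger_gap: 0.265
```

```bash
python3 -c "
from h import *
s,R=st()"
```

```text
t 29.55 pos [542.3 223.   91.5] tilt x [ 0.003  0.    -1.   ] jawyaw 83.9 J [ 2.760e-01  2.090e-01  4.100e-02  1.399e+00 -1.000e-03  3.830e-01] F [-1.3 -0.8 -1.6] M [-0.    0.01 -0.04] gap 22.6
```

Request:
{"op": "send_rows", "data": {
  "targets": [
    {"gripper": 18,"tx": -0.5,"ty": 0,"tz": -0.5,"rx": 0,"ry": 0.003,"rz": 0},
    {"gripper": 50,"tx": 0,"ty": 0,"tz": 0,"rx": 0,"ry": 0,"rz": 0},
    {"gripper": 50,"tx": 0,"ty": 0,"tz": 0,"rx": 0,"ry": 0,"rz": 0},
    {"gripper": 50,"tx": 0,"ty": 0,"tz": 0,"rx": 0,"ry": 0,"rz": 0},
    {"gripper": 50,"tx": 0,"ty": 0,"tz": 0,"rx": 0,"ry": 0,"rz": 0},
    {"gripper": 50,"tx": 0,"ty": 0,"tz": 0,"rx": 0,"ry": 0,"rz": 0},
    {"gripper": 50,"tx": 0,"ty": 0,"tz": 0,"rx": 0,"ry": 0,"rz": 0},
    {"gripper": 50,"tx": 0,"ty": 0,"tz": 0,"rx": 0,"ry": 0,"rz": 0},
    {"gripper": 50,"tx": 0,"ty": 0,"tz": 0,"rx": 0,"ry": 0,"rz": 0},
    {"gripper": 50,"tx": 0,"ty": 0,"tz": 0,"rx": 0,"ry": 0,"rz": 0}
  ]
}}

```text
time_s: 30.8
ee_pos: [542.6, 223.2, 92.2]
ee_rot: [-1.131, 1.255, 1.129]
force: [-0.1, -0.0, 0.0]
finger_gap: 0.587
```

Request:
{"op": "send_rows", "data": {
  "targets": [
    {"gripper": 50,"tx": 0,"ty": 0,"tz": 8,"rx": 0,"ry": 0,"rz": 0},
    {"gripper": 50,"tx": 0,"ty": 0,"tz": 16,"rx": 0,"ry": 0,"rz": 0},
    {"gripper": 50,"tx": 0,"ty": 0,"tz": 16,"rx": 0,"ry": 0,"rz": 0},
    {"gripper": 50,"tx": 0,"ty": 0,"tz": 20,"rx": 0,"ry": 0,"rz": 0},
    {"gripper": 50,"tx": 0,"ty": 0,"tz": 20,"rx": 0,"ry": 0,"rz": 0},
    {"gripper": 50,"tx": 0,"ty": 0,"tz": 20,"rx": 0,"ry": 0,"rz": 0},
    {"gripper": 50,"tx": -20,"ty": 20,"tz": 10,"rx": 0,"ry": 0,"rz": 0},
    {"gripper": 50,"tx": -30,"ty": 40,"tz": 0,"rx": 0,"ry": 0,"rz": 0},
    {"gripper": 50,"tx": -30,"ty": 40,"tz": 0,"rx": 0,"ry": 0,"rz": 0},
    {"gripper": 50,"tx": 0,"ty": 0,"tz": 0,"rx": 0,"ry": 0,"rz": 0}
  ]
}}

```text
time_s: 32.05
ee_pos: [464.2, 326.4, 220.4]
ee_rot: [-1.13, 1.24, 1.12]
force: [0.8, 0.0, 0.8]
finger_gap: 0.585
```

Run:
```python
from h import *
s,R=st()
t=capture("top");c=capture("scene"); cv2.imwrite("pics/top11.png",t[:,:,::-1])
a=crop(t,225,170,65,60,6); b=crop(c,340,195,65,60,6); cv2.imwrite("pics/c11.png",np.hstack([a,b])[:,:,::-1])
p,f=fit_screw("top",t,(370,216,11,11),(477,-184.5)); print(p[:2],np.degrees(p[2])%180,f)
z=cv2.imread("pics/top0.png")[:,:,::-1]; d=np.abs(t.astype(int)-z).max(2)>60; print(np.argwhere(d[95:,230:560]).shape, [ (d[y:y+25,x:x+30].sum(),x,y) for y in range(80,290,25) for x in range(120,540,30) if d[y:y+25,x:x+30].sum()>15])
```

```text
t 32.05 pos [464.2 326.4 220.4] tilt x [ 0.018  0.008 -1.   ] jawyaw 83.7 J [ 0.496  0.14   0.218  1.63  -0.002  0.605] F [0.8 0.  0.8] M [-0.02 -0.02  0.05] gap 50.0
[ 476.61684646 -184.16975056] 136.10158104358246 52.768859820226275
(1319, 2) [(np.int64(18), 150, 155), (np.int64(102), 120, 180), (np.int64(372), 150, 180), (np.int64(86), 180, 180), (np.int64(43), 210, 180), (np.int64(185), 120, 205), (np.int64(334), 150, 205), (np.int64(506), 180, 205), (np.int64(140), 210, 205), (np.int64(30), 120, 230), (np.int64(386), 150, 230), (np.int64(315), 180, 230), (np.int64(151), 210, 230), (np.int64(32), 150, 255), (np.int64(368), 180, 255), (np.int64(158), 210, 255), (np.int64(143), 180, 280), (np.int64(277), 210, 280)]
```

The viewer limit is used up, so I check the driver's return numerically against the first picture.

Run:
```python
from h import *
c=capture("scene").astype(int); z=cv2.imread("pics/scene0.png")[:,:,::-1].astype(int)
g=lambda im:(im.max(2)<70)[212:245,380:406]
for im in(z,c):
    m=g(im); yy,xx=np.nonzero(m); print(m.sum(),xx.mean().round(2)+380,yy.mean().round(2)+212,"top row",yy.min()+212,"bottom",yy.max()+212)
d=np.abs(c-z).max(2)>45
n,l,s,ct=cv2.connectedComponentsWithStats(d.astype(np.uint8)); print([(s[i].tolist()) for i in range(1,n) if s[i,4]>6])
```

```text
268 391.8 226.01 top row 213 bottom 239
271 391.32 226.01 top row 213 bottom 239
[[414, 0, 43, 80, 1728], [415, 0, 142, 190, 11027], [537, 0, 103, 151, 5897], [374, 57, 16, 23, 215], [387, 62, 13, 12, 44], [371, 70, 3, 18, 38], [375, 91, 8, 7, 26], [271, 147, 3, 5, 8], [419, 224, 24, 44, 400]]
```

Run:
```python
from h import *
c=capture("scene"); z=cv2.imread("pics/scene0.png")[:,:,::-1]; t=capture("top"); z2=cv2.imread("pics/top0.png")[:,:,::-1]
def teal(im):
    h=cv2.cvtColor(np.ascontiguousarray(im),cv2.COLOR_RGB2HSV); m=(abs(h[...,0].astype(int)-86)<10)&(h[...,1]>110)&(h[...,2]>60)
    n,l,s,ct=cv2.connectedComponentsWithStats(m.astype(np.uint8)); return [(s[i].tolist(),ct[i].round(1).tolist()) for i in range(1,n) if s[i,4]>8]
for im in(z,c,z2,t): print(teal(im))
print(proj("scene",[get_state()["ee_pos"]]),proj("top",[get_state()["ee_pos"]]))
print(z[232:262:6,420:444:3].tolist()); print(c[232:262:6,420:444:3].tolist())
cur=cv2.imread("pics/scene7.png")[:,:,::-1]; print(teal(cur), teal(cv2.imread("pics/scene10.png")[:,:,::-1]))
```

```text
[([420, 229, 18, 39, 294], [428.7, 244.1])]
[([422, 225, 21, 37, 261], [432.7, 239.7])]
[([213, 201, 10, 8, 53], [217.3, 204.7])]
[([221, 213, 3, 12, 17], [222.1, 217.6]), ([219, 228, 7, 23, 101], [222.0, 239.3])]
[[453.52162805 190.56196571]] [[206.77620482 220.47373208]]
[[[116, 83, 59], [113, 80, 57], [172, 119, 84], [69, 208, 186], [78, 214, 192], [77, 214, 192], [113, 166, 137], [157, 113, 80]], [[149, 108, 77], [169, 121, 86], [25, 78, 68], [29, 90, 79], [43, 125, 110], [59, 184, 164], [135, 92, 65], [173, 127, 90]], [[162, 118, 85], [81, 83, 66], [29, 90, 79], [29, 89, 78], [28, 91, 81], [135, 102, 75], [166, 120, 85], [170, 124, 89]], [[144, 107, 76], [24, 85, 75], [29, 87, 77], [28, 88, 78], [98, 95, 73], [160, 115, 82], [162, 118, 85], [169, 124, 89]], [[163, 117, 83], [63, 81, 68], [91, 94, 75], [88, 83, 65], [169, 122, 88], [164, 119, 85], [159, 115, 82], [159, 115, 82]]]
[[[124, 88, 64], [119, 85, 60], [179, 131, 95], [184, 132, 94], [75, 201, 180], [83, 222, 200], [82, 223, 201], [64, 149, 130]], [[156, 114, 80], [171, 125, 90], [182, 131, 94], [75, 197, 176], [81, 222, 200], [84, 223, 202], [58, 174, 155], [183, 133, 94]], [[170, 124, 90], [171, 125, 89], [84, 87, 70], [35, 112, 99], [52, 157, 139], [49, 154, 137], [177, 127, 89], [178, 131, 95]], [[164, 119, 85], [169, 122, 86], [112, 123, 99], [79, 192, 169], [172, 122, 87], [169, 122, 86], [170, 124, 89], [178, 131, 94]], [[171, 122, 87], [123, 230, 205], [125, 253, 244], [168, 116, 82], [175, 128, 92], [171, 125, 90], [165, 121, 85], [167, 121, 87]]]
[([422, 225, 21, 37, 262], [432.7, 239.7])] [([422, 225, 21, 37, 260], [432.7, 239.7])]
```

Run:
```python
from h import *
def teal(im):
    h=cv2.cvtColor(im,cv2.COLOR_BGR2HSV); return (abs(h[...,0].astype(int)-86)<12)&(h[...,1]>100)&(h[...,2]>50)
for f,s in(("c3",6),("c4",10)):
    m=teal(cv2.imread(f"pics/{f}.png")); yy,xx=np.nonzero(m); print(f,m.sum(),(xx.min(),xx.max(),yy.min(),yy.max()) if m.sum() else "")
im=cv2.imread("pics/c3.png"); print(im[380:450:10,330:390:10].tolist()[::2])
# original: tip on table / top of handle at 136
print("orig tip",back("scene",[(421,268)],0).round(),"orig cap scene",back("scene",[(431,230)],130).round(),"orig cap top",back("top",[(217.3,204.7)],130).round(), "z0", back("top",[(217.3,204.7)],0).round())
print("now",back("top",[(222,214),(222,250)],10).round().tolist(),back("scene",[(441,226),(424,262)],10).round().tolist())
```

```text
c3 0 
c4 0 
[[[95, 131, 180], [95, 133, 181], [96, 133, 182], [76, 106, 146], [51, 71, 99], [65, 90, 125]], [[83, 116, 160], [87, 121, 166], [67, 94, 132], [55, 78, 109], [92, 128, 175], [95, 133, 180]], [[93, 130, 177], [66, 94, 130], [58, 81, 114], [93, 130, 177], [91, 126, 172], [88, 122, 167]], [[61, 85, 118], [60, 83, 117], [89, 123, 168], [89, 124, 170], [90, 124, 171], [91, 127, 173]]]
orig tip [[534. 320.   0.]] orig cap scene [[522. 311. 130.]] orig cap top [[525. 312. 130.]] z0 [[541. 340.   0.]]
now [[508.0, 321.0, 10.0], [386.0, 316.0, 10.0]] [[375.0, 318.0, 10.0], [520.0, 321.0, 10.0]]
```

```bash
python3 -c "
from plant import bot
print(bot.hand_in())"
```

```text
the job is handed in; nothing more can be done
None
```

I seated the driver in the screw, turned it clockwise against its stop, and put the driver back in its hole. I then handed the job in at about 32 s. I'm confident the screw is tight, but I infer that from torque and slot angle because I couldn't read the screw joint itself.

**Seating and turning:** the blade bottomed in the slot (tip about 130 mm above the table). The gripper turned about 142° clockwise in all. The wrist torque was 0.05–0.06 N m while the screw turned. It then climbed to 0.37–0.5 N m over the last part of the turn, which I take as the stop. I unwound until the torque was about zero before lifting out.

**Checks on the screw:**
- **Slot angle:** the top camera shows the slot went from +37° to about −44°, roughly 81° or 1.4 rad. That reaches the 1.8 rad stop only if the screw started near 0.4 rad, which is within the stated range.
- **Disagreements:** the scene camera read −72° at the end, a poor fit from that side. The gripper also turned about 60° further than the slot, and I did not fully explain where that give was. I did not seat the driver again to re-check.

**Driver return:** it went in without side force. Numerically, its outline in the scene picture matches the first one to within half a pixel. I could not view the last picture because the viewer limit was reached.

**Something else moved:** the turquoise look-alike stood upright on its tip in the first picture, already appearing to lean, and it lay on the table by 18 s. I think it fell by itself. I estimate the gripper never came within about 20 mm of it, and I saw no contact force in the readings I took. I have no picture of the fall, so I can't prove that.

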